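# Pack the beads away in the clip-lock box

## Robot

A 6-joint arm with a two-finger parallel gripper is mounted at the origin on the work surface. World frame = base frame: x ahead of the robot, y to its left, z up, the work surface at z = 0. Lengths are in m, angles in rad, forces in N, time in s.
With the tool pointing down it reaches from about 0.35 to 0.975 m from the base axis. Payload 4.9 kg.
Tool frame: the origin (TCP) lies midway between the tips of the shut fingers; the grasp point (between the pads) lies 19 mm behind it (ctrl.hold_point_z is the distance from the TCP to the grasp point, in m); z points along the fingers, y is the line along which they close (so a half turn about z gives the same grasp; the last joint's range is limited). The gripper opens to 85 mm and grips with 20 to 120 N. Pads are 22 mm wide; open, the fingers measure 114 mm over their backs; the gripper's body (76 mm by 85 mm) begins 54 mm behind the grasp point. The pads swing forward as they close: fully open they stand 13 mm farther back than shut.
Start: joints at [-1.281, 0.053, 1.613, -0, 1.476, -0.119], TCP at [0.248, -0.573, 0.209] pointing down, gripper open.
Joint ranges: [-3.01, 3.01], [-1.01, 2.22], [0.06, 2.58], [-1.02, 4.17], [0.09, 2.62], [-3.14, 3.14]. Speed limits (rad/s): [2.57, 2.57, 3.14, 3.14, 3.14, 3.14].

## Interface

Orientations are given as a rotation vector (axis times angle).
In Python, from station import status, viewer, finish_job, ctrl gives the robot as it stands.
- The arm moves only by the shell command python3 -m jog 'ROWS' [FORCE]. ROWS is JSON, a list of rows, each a list of 7 numbers: the turn, a rotation vector about the tool's x, y, z each as a share of 5 degrees, from -1 to 1, then the shift along the tool's x, y, z each as a share of 30 mm, from -1 to 1, then the opening, from -1 (shut) to 1 (fully open). A call has 1 to 5 rows; each row shifts and turns the commanded pose from where the row before left it, along the tool's axes as they then stand; what a row does not reach is not made up. A row lasts 1/8 s, in which the tool goes at most 62.5 mm and 10.7 degrees, less where a joint would pass 70% of its speed; a pose out of reach is approached as far as the arm can. A call with a number of a shift or a turn outside -1 to 1 is refused whole. A call with a gripper value outside its range is refused whole. The fingers move at their own pace and stop on an object; FORCE is the grip in N (left out, the last holds). Time passes only in rows, so rows that do not move let the fingers close. It gives the time, the measured TCP pose, the force, the opening and the grip force at its end, in the units of the state.
- status.get_obs(): the state, without advancing time (a new reading comes with each control period).
- viewer.get_image(name): name is "scene" or "side" or "wrist"; returns a dict with "img" (420x560x3 uint8, red, green, blue), "fovy" (degrees; the focal length in pixels is half the picture's height over the tangent of half this angle, whatever the lens; pixels are square), "cx", "cy" (the principal point, pixels), "rvec" (rotation vector, rad) and "tvec" (3), from world to camera coordinates, as OpenCV has them. Camera axes: x right, y down, z forward; pixel columns grow to the right and rows downward; lengths in m; the calibration is good to about 2 mm. A picture is of the moment at which its call begins. There is no depth.
- finish_job(): hands the job in; it is judged then, once.
The state is a dict: "t": time; "q": joint angles; "dq": joint speeds; "effort": joint torques, N m; "tool_pos": TCP position; "tool_rot": TCP orientation; "contact_force": force on the tool from outside, world axes, zero at the start; "wrist_torque": the same for the moment, N m; "opening": finger opening in m; "grip_force": force on a finger pad.
Only numpy, scipy, OpenCV 4.12 (cv2) and the standard library are available. Lean on these libraries where they do the work, as an engineer would, in place of code of your own. Each camera call takes 0.05 s, during which the arm holds its last target. There are 200 camera calls.

## Task

Tip all five wooden beads from the white sorting tray into the purple box and set the empty tray back down flat on the table. Then put the pale lid squarely on the box, swing up the orange clip at each end and snap both fully shut over the lid, without crushing the lid, shoving the box along the table or disturbing the other things there.

Things in the scene. Friction and masses are not known exactly. Their poses are not given: they have to be found in the camera images.
- box: purple open plastic box standing loose on the table, 140 (x) x 200 (y) x 90 tall outside, walls and floor 3 thick, 0.35 kg; origin at the centre of its underside, z up. Rubber seal on the rim, standing 3 above it, yields up to 4 (5 N per mm at each end). Light: a sideways push of 3 to 6 N slides it away, less than a clip needs, so clips are squeezed shut against the lid's ridge
- box_mouth (a point): centre of the box's open top, at the rim's height (90)
- clip_left (a joint): orange clip at the box's +y end, 60 wide, 74 long, 4 thick, hinged low on the end wall. 0 = upright, shut, its lip hooked behind the lid's rib; grows to 0.95 rad swinging out and down; clear of the lid over 0.3. Friction holds it. The last 0.2 rad are stiff: the lip rides over the rib, pressing the lid on its seal, and snaps in (6 to 15 N at its top; squeeze with 40 to 60 N)
- clip_left_hinge (a point): middle of this clip's hinge pin: 113 from the box's centre along +y, 39.5 above the table. Pin along the box's x
- clip_left_tip (a point): middle of the clip's top outer edge, 74.5 from the hinge along the clip (8 above its lip); stands 114 above the table when shut
- clip_right (a joint): orange clip at the box's -y end, 60 wide, 74 long, 4 thick, hinged low on the end wall. 0 = upright, shut, its lip hooked behind the lid's rib; grows to 0.95 rad swinging out and down; clear of the lid over 0.3. Friction holds it. The last 0.2 rad are stiff: the lip rides over the rib, pressing the lid on its seal, and snaps in (6 to 15 N at its top; squeeze with 40 to 60 N)
- clip_right_hinge (a point): middle of this clip's hinge pin: 113 from the box's centre along -y, 39.5 above the table. Pin along the box's x
- clip_right_tip (a point): middle of the clip's top outer edge, 74.5 from the hinge along the clip (8 above its lip); stands 114 above the table when shut
- lid: loose pale grey lid, 0.22 kg, 150 (x) x 210 (y), right way up; origin at the centre of its lower edge. Flared skirt, 12 deep, goes round the box with 2 play each way (4 at its lower edge). Plate top 17 above the origin; rounded rib at each end (+-y) for the clips. Fits either way round, its y along the box's y. Home on the seal its origin is 81 above the box's underside, clipped about 79.7
- lid_ridge (a point): middle of the +y end of the stacking ridge round the lid's top, on the ridge's inner face at its foot, 73 from the lid's centre (the same at -y); ridge 12 tall, 5 thick, 138 long. From here to a shut clip's outer face: 42
- lid_grip (a point): top centre of the lid's teal grip, a bar 18 (lid x) x 64 (lid y) x 26 tall in the middle of the lid; 43 above the lid's origin
- tray: white sorting tray 160 long (x) x 116 wide, floor 4 thick, walls 26 tall, 0.16 kg; origin at the centre of its underside. Open pouring mouth at its +x end, 82 wide inside, without a lip. The beads slide at tilts of about 25 to 37 degrees
- tray_grip (a point): top centre of the pink upright grip in the middle of the tray's back wall (-x end): 10 thick (tray x), 56 wide (tray y), its top 46 above the tray's underside; the tray floor in front of it is free of beads for 55
- tray_mouth (a point): middle of the pouring edge, on the floor's upper face, 155 from the grip along tray x
- bead0_mid (a point): centre of the magenta barrel-shaped wooden bead, 25 across, 22 tall, 12 g
- bead1_mid (a point): centre of the blue barrel-shaped wooden bead, 25 across, 22 tall, 12 g
- bead2_mid (a point): centre of the yellow barrel-shaped wooden bead, 25 across, 22 tall, 12 g
- bead3_mid (a point): centre of the teal barrel-shaped wooden bead, 25 across, 22 tall, 12 g
- bead4_mid (a point): centre of the brown barrel-shaped wooden bead, 25 across, 22 tall, 12 g
- tape: bystander: roll of black tape standing on its flat side, 92 across, 48 tall; origin at the centre of its underside
- marker_blue: bystander: white paint marker with a blue cap, 135 long, 16 thick, lying; origin at the centre of its underside
- marker_black: bystander: black paint marker with a grey cap, 135 long, 16 thick, lying; origin at the centre of its underside
- paint_jar: bystander: small red paint jar with a red cap, 52 across, 62 tall; origin at the centre of its underside
- pencil_case: bystander: purple pencil case with round dots, 90 x 200 x 55; origin at the centre of its underside

How it is judged:
By the outcome, as a careful person would: the job done as asked, in the order asked, and still so for the second after the job is handed in, with the robot touching nothing.
It also fails if it takes over 72 s, if anything falls off the work surface, if the arm or the gripper's body presses on something with over 40 N, if the wrist force passes 120 N, or if a joint passes its speed limit or range.

## Working session

There is one attempt and no reset: what is moved stays moved. The work goes in short steps, Python scripts to look and compute and a shell command to move; the robot and the scene stay as the last step left them, time stands still between calls to the robot, and variables do not carry over. Pictures are saved under pics/ and viewed, at most 10 in all, crops included, and the job is handed in when it is done.

```bash
ls; mkdir -p pics; cat > h.py <<'E'
import numpy as np, cv2
from scipy.spatial.transform import Rotation as R
from station import status, viewer, finish_job, ctrl
def cam(n):
    d=viewer.get_image(n); d['f']=d['img'].shape[0]/2/np.tan(np.radians(d['fovy'])/2)
    d['R']=R.from_rotvec(d['rvec']).as_matrix(); d['t']=np.array(d['tvec']); return d
def ray(d,u,v):
    c=-d['R'].T@d['t']; r=d['R'].T@np.array([(u-d['cx'])/d['f'],(v-d['cy'])/d['f'],1]); return c,r
def onz(d,u,v,z):
    c,r=ray(d,u,v); return c+r*(z-c[2])/r[2]
def proj(d,p):
    q=d['R']@np.array(p)+d['t']; return q[:2]/q[2]*d['f']+[d['cx'],d['cy']]
def save(d,n): cv2.imwrite('pics/'+n,d['img'][:,:,::-1])
E
python3 - <<'E'
from h import *
a=cam('scene');b=cam('side');w=cam('wrist')
im=np.hstack([a['img'],b['img']])
save(a,'scene0.png');save(b,'side0.png')
for d in(a,b,w): print(-d['R'].T@d['t'],d['f'],d['cx'],d['cy'],d['R'][2])
s=status.get_obs();print(s['tool_pos'],s['tool_rot'],s['t'],s['opening'],ctrl.hold_point_z)
E
```

```text
pics
[0.94691139 0.2926093  0.92243224] 413.2738623456604 281.69433050737814 207.0398093760255 [-0.38937042 -0.3382305  -0.85673263]
[ 0.45542789 -0.64415678  0.79386437] 400.39077145730363 273.444225975608 207.31884811008922 [ 0.11567149  0.6706146  -0.73273199]
[ 0.32152172 -0.54231781  0.3727154 ] 306.28491343910827 274.21693708834636 214.34728418356352 [-0.28566086 -0.12206268 -0.95052542]
[ 0.24826794 -0.5729948   0.20792613] [-3.07461655e+00 -6.37323167e-01  2.48588719e-04] 0.15 0.08531550512064304 0.0187
```

View pics/scene0.png

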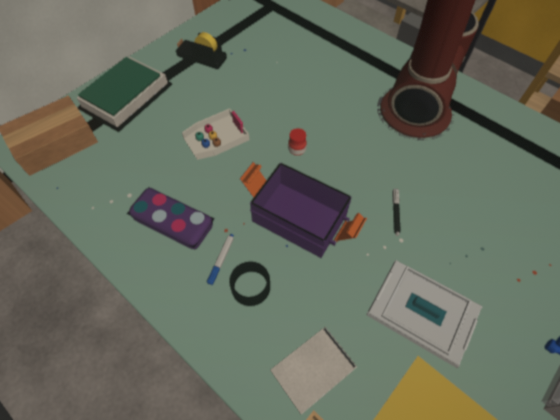

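View pics/side0.png

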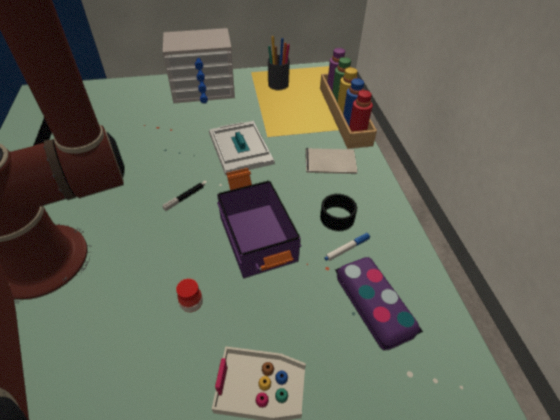

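The scene view shows the tray around (216,133), with its pink grip at (238,122). The box is around (300,208) with clips at (254,180) and (352,228), and the lid is at (425,310) with its teal grip at (427,309). In the side view the tray is around (262,383), the box (258,228) and the lid (240,145).

```bash
cat >> h.py <<'E'
def blobs(d,lo,hi,amin=25,roi=None):
    h=cv2.cvtColor(np.ascontiguousarray(d['img']),cv2.COLOR_RGB2HSV); m=cv2.inRange(h,np.array(lo),np.array(hi))
    if roi: z=np.zeros_like(m); x0,y0,x1,y1=roi; z[y0:y1,x0:x1]=m[y0:y1,x0:x1]; m=z
    n,l,s,c=cv2.connectedComponentsWithStats(m)
    return m,[(np.round(c[i],1),s[i][4],s[i][:4],cv2.minAreaRect(np.argwhere(l==i)[:,::-1].astype(np.float32))) for i in range(1,n) if s[i][4]>=amin]
def tri(d1,p1,d2,p2):
    c1,r1=ray(d1,*p1);c2,r2=ray(d2,*p2)
    s=np.linalg.lstsq(np.c_[r1,-r2],c2-c1,rcond=None)[0]; a=c1+s[0]*r1;b=c2+s[1]*r2
    return (a+b)/2,np.linalg.norm(a-b)
E
python3 - <<'E'
from h import *
a=cam('scene');b=cam('side')
for n,lo,hi in(('orange',(5,150,90),(16,255,255)),('pink',(160,100,60),(174,255,255)),('teal',(85,100,40),(98,255,200)),('purple',(125,60,20),(150,255,160))):
  for k,d in(('scene',a),('side',b)):
    print(n,k); 
    for q in blobs(d,lo,hi)[1]:
      c=q[3]; print('  ',q[0],q[1],q[2],'z0.04',onz(d,*q[0],0.04).round(3))
# hand picks
print('lid grip',tri(a,(427,309),b,(240,142)))
print('tape',onz(a,250,277,.048),'jar',onz(a,298,134,.062),onz(b,188,288,.062))
E
```

```text
orange scene
   [253.2 179. ] 457 [241 163  25  34] z0.04 [ 0.532 -0.167  0.04 ]
   [355.1 225.8] 238 [346 214  20  24] z0.04 [0.467 0.112 0.04 ]
   [340.9 230.5] 45 [336 222  11  18] z0.04 [0.5   0.094 0.04 ]
orange side
   [238.6 177.9] 342 [227 168  24  21] z0.04 [0.498 0.17  0.04 ]
   [276.8 259.1] 316 [261 250  32  19] z0.04 [ 0.555 -0.115  0.04 ]
   [267.1 367.4] 47 [263 363  10   9] z0.04 [ 0.495 -0.356  0.04 ]
pink scene
   [237.7 119.9] 48 [233 112   9  19] z0.04 [ 0.413 -0.342  0.04 ]
   [208.2 128.2] 25 [206 126   6   6] z0.04 [ 0.49  -0.381  0.04 ]
   [158.8 199.2] 151 [152 193  15  13] z0.04 [ 0.735 -0.301  0.04 ]
   [178. 225.] 164 [171 219  15  13] z0.04 [ 0.752 -0.209  0.04 ]
pink side
   [286.9  52.8] 32 [286  44   3  19] z0.04 [0.767 0.871 0.04 ]
   [374.1 275.1] 191 [366 268  17  15] z0.04 [ 0.762 -0.193  0.04 ]
   [381.2 313.9] 244 [372 306  19  17] z0.04 [ 0.744 -0.286  0.04 ]
   [220.8 375.8] 197 [216 359  10  35] z0.04 [ 0.409 -0.357  0.04 ]
   [261.7 399.3] 119 [256 393  12  14] z0.04 [ 0.477 -0.41   0.04 ]
teal scene
   [140.1 206.2] 108 [134 201  13  11] z0.
[... 243 characters left out ...]
 291.6] 160 [359 285  16  14] z0.04 [ 0.731 -0.23   0.04 ]
   [405.3 318.9] 192 [397 312  17  15] z0.04 [ 0.789 -0.305  0.04 ]
purple scene
   [301.3 201.1] 3717 [254 166  94  73] z0.04 [ 0.5   -0.031  0.04 ]
   [172.6 220.7] 1572 [130 189  82  59] z0.04 [ 0.753 -0.228  0.04 ]
   [295.5 230.4] 1366 [252 204  96  52] z0.04 [0.573 0.013 0.04 ]
purple side
   [256.3 225.3] 4574 [218 182  82  95] z0.04 [ 0.523 -0.007  0.04 ]
   [376.5 307.3] 2500 [337 258  84  91] z0.04 [ 0.74 -0.27  0.04]
lid grip (array([0.52005304, 0.35262381, 0.02139017]), np.float64(0.0011491686226995856))
tape [0.73358965 0.01607563 0.048     ] jar [ 0.35292746 -0.16816357  0.062     ] [ 0.35589479 -0.17357511  0.062     ]
```

```bash
cat >> h.py <<'E'
def frame(yaw_y,tilt=0):
    "tool down, tool y at world angle yaw_y (deg), then turned tilt deg about tool x"
    a=np.radians(yaw_y); y=np.array([np.cos(a),np.sin(a),0]); z=np.array([0,0,-1.]); x=np.cross(y,z)
    return R.from_matrix(np.c_[x,y,z])*R.from_rotvec([np.radians(tilt),0,0])
def delta(pos,rot):
    s=status.get_obs(); c=R.from_rotvec(s['tool_rot']); 
    print('t',round(s['t'],2),'turn/5deg',(np.degrees((c.inv()*rot).as_rotvec())/5).round(2),'shift now/30mm',(c.inv().apply(np.array(pos)-s['tool_pos'])/.03).round(2),'shift after turn',(rot.inv().apply(np.array(pos)-s['tool_pos'])/.03).round(2))
    print(' tcp',np.round(s['tool_pos'],4),'q',np.round(s['q'],2),'F',np.round(s['contact_force'],1),'op',round(s['opening'],4),'grip',np.round(s['grip_force'],1))
E
python3 - <<'E'
from h import *
delta((.45,-.36,.22),frame(0))
E
```

```text
t 0.25 turn/5deg [-1.000e-02 -1.000e-02 -1.332e+01] shift now/30mm [ 8.99 -3.85 -0.39] shift after turn [ 7.11  6.72 -0.39]
 tcp [ 0.2483 -0.5732  0.2083] q [-1.28  0.05  1.61 -0.    1.48 -0.12] F [-0.   0.  -0.1] op 0.0854 grip 0.0
```

```bash
python3 -m jog '[[0,0,-1,0.78,0.14,-0.03,1],[0,0,-1,0.78,0.14,-0.03,1],[0,0,-1,0.78,0.14,-0.03,1],[0,0,-1,0.78,0.14,-0.03,1],[0,0,-1,0.78,0.14,-0.03,1]]'
python3 -m jog '[[0,0,-1,0.78,0.14,-0.03,1],[0,0,-1,0.78,0.14,-0.03,1],[0,0,-1,0.78,0.14,-0.03,1],[0,0,-1,0.78,0.14,-0.03,1],[0,0,-1,0.78,0.14,-0.03,1]]'
python3 -m jog '[[0,0,-1,0.78,0.14,-0.03,1],[0,0,-1,0.78,0.14,-0.03,1],[0,0,-1,0.78,0.14,-0.03,1],[0,0,-0.3,0,0,0,1]]'
python3 - <<'E'
from h import *
delta((.41,-.35,.22),frame(0))
w=cam('wrist'); save(w,'w1.png')
for q in blobs(w,(160,90,50),(176,255,255))[1]: print(q, onz(w,*q[0],.046))
E
```

```text
t: 0.88
tool_pos: [0.3575, -0.5265, 0.2132]
tool_rot: [-2.863, -1.292, -0.0]
contact_force: [-0.1, -0.4, -0.1]
opening: 0.0857
grip_force: 0.0
t: 1.5
tool_pos: [0.4358, -0.4382, 0.2177]
tool_rot: [-2.515, -1.881, -0.0]
contact_force: [0.1, -1.0, 0.4]
opening: 0.0855
grip_force: 0.0
t: 2.0
tool_pos: [0.4622, -0.3718, 0.2206]
tool_rot: [2.22, 2.223, -0.0]
contact_force: [0.9, 1.0, 0.8]
opening: 0.0854
grip_force: 0.0
t 2.0 turn/5deg [0.   0.   0.01] shift now/30mm [ 0.73 -1.74  0.02] shift after turn [ 0.73 -1.74  0.02]
 tcp [ 0.4622 -0.3718  0.2206] q [-0.8  -0.03  1.68 -0.    1.49 -0.8 ] F [0.9 1.  0.8] op 0.0854 grip 0.0
(array([542.4, 116.2]), np.int32(978), array([525,  99,  35,  36], dtype=int32), ((542.5, 115.99999237060547), (30.40559196472168, 38.890872955322266), 45.0)) [ 0.74531911 -0.29419602  0.046     ]
(array([227.4, 168.7]), np.int32(463), array([217, 145,  22,  50], dtype=int32), ((227.2242889404297, 169.02008056640625), (9.836271286010742, 51.47735595703125), 15.124006271362305)) [ 0.4101277  -0.35057209  0.046     ]
(array([286.2, 207.1]), np.int32(249), array([278, 198,  18,  19], dtype=int32), ((286.25, 207.25001525878906), (17.677669525146484, 16.970561981201172), 45.0)) [ 0.47617099 -0.39502227  0.046     ]
```

View pics/w1.png

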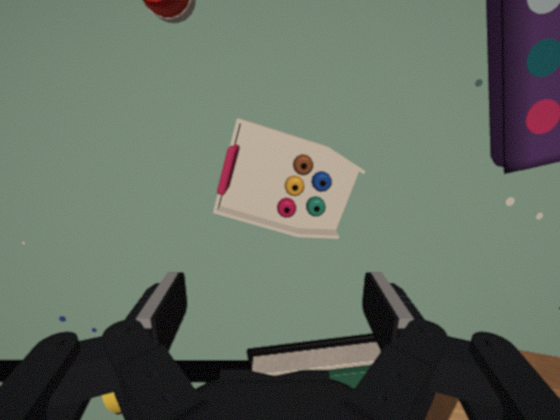

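The wrist view shows the tray with its pink grip at (227,169). The back wall runs from (238,120) to (215,212) and the mouth from (363,171) to (337,237), with five beads between. The fingers and everything nearby are clear.

```bash
python3 - <<'E'
from h import *
w=cam('wrist')
q=[q for q in blobs(w,(160,90,50),(176,255,255),200)[1] if q[0][0]<260][0]
b=cv2.boxPoints(q[3]);b=b[np.argsort(b[:,1])]; t=b[:2].mean(0);u=b[2:].mean(0)
def yaw(p,z0,q,z1): d=onz(w,*p,z0)-onz(w,*q,z1); return np.degrees(np.arctan2(d[1],d[0])),np.linalg.norm(d[:2])
print('grip ends',yaw(t,.04,u,.04))
print('back corners',yaw((239,121),.026,(216,211),.026), (onz(w,239,121,.026)+onz(w,216,211,.026))/2)
print('mouth',yaw((362,171),.02,(337,237),.02),(onz(w,362,171,.012)+onz(w,337,237,.012))/2)
g=onz(w,*q[0],.036);m=(onz(w,362,171,.012)+onz(w,337,237,.012))/2
print('grip',g,'grip-mouth',m-g,np.degrees(np.arctan2(*(m-g)[1::-1])))
for Y in(-10,-14): delta((g[0],g[1],.03),frame(Y))
E
```

```text
grip ends (np.float64(72.37196068231282), np.float64(0.05888469795616852))
back corners (np.float64(73.23944970993475), np.float64(0.11073035858499992)) [ 0.40628353 -0.3540979   0.026     ]
mouth (np.float64(74.05689209965892), np.float64(0.08888838853221087)) [ 0.55708487 -0.40348731  0.012     ]
grip [ 0.40854437 -0.35234237  0.036     ] grip-mouth [ 0.1485405  -0.05114494 -0.024     ] -18.999430446368436
t 2.1 turn/5deg [-0.    0.01  1.98] shift now/30mm [ 0.69 -1.77  6.35] shift after turn [ 0.37 -1.86  6.35]
 tcp [ 0.4617 -0.3731  0.2206] q [-0.8  -0.03  1.67 -0.    1.49 -0.8 ] F [-0.5 -0.8 -0.3] op 0.0855 grip 0.0
t 2.1 turn/5deg [-0.    0.01  2.78] shift now/30mm [ 0.69 -1.77  6.35] shift after turn [ 0.24 -1.89  6.35]
 tcp [ 0.4617 -0.3731  0.2206] q [-0.8  -0.03  1.67 -0.    1.49 -0.8 ] F [-0.5 -0.8 -0.3] op 0.0855 grip 0.0
```

```bash
python3 -m jog '[[0,0,0,0.37,-0.87,0.8,0],[0,0,0,0.37,-0.87,0.8,0],[0,0,1,0,0,0.6,0],[0,0,1,0,0,0.6,0],[0,0,1,0,0,0.6,0]]'
python3 -m jog '[[0,0,0.46,0,0,0.6,0],[0,0,0,0,0,0.4,0],[0,0,0,0,0,0,0]]'
python3 - <<'E'
from h import *
delta((.4095,-.351,.0165),frame(-17.3))
w=cam('wrist')
for q in blobs(w,(160,90,50),(176,255,255),100)[1]: print(q[0],q[2], onz(w,*q[0],.042))
E
```

```text
t: 2.72
tool_pos: [0.4091, -0.3515, 0.118]
tool_rot: [2.498, 1.904, -0.0]
contact_force: [1.0, -0.2, 0.3]
opening: 0.0426
grip_force: 0.0
t: 3.1
tool_pos: [0.4088, -0.3504, 0.0875]
tool_rot: [-2.53, -1.858, 0.0]
contact_force: [-0.5, 0.9, 0.9]
opening: 0.0427
grip_force: 0.0
t 3.1 turn/5deg [-0.02 -0.01 -0.02] shift now/30mm [-0.01  0.03  2.37] shift after turn [-0.01  0.03  2.37]
 tcp [ 0.4088 -0.3504  0.0875] q [-0.85 -0.04  1.92 -0.    1.27 -0.54] F [-0.5  0.9  0.9] op 0.0427 grip 0.0
[273.8 226.4] [268 185  12  82] [ 0.40897366 -0.34949852  0.042     ]
[370.4 250.7] [356 237  30  29] [ 0.47246808 -0.38966956  0.042     ]
```

```bash
python3 -m jog '[[0,0,0,0,0.02,0.9,0],[0,0,0,0,0,0.9,0],[0,0,0,0,0,0.55,0],[0,0,0,0,0,0,0]]'
python3 -m jog '[[0,0,0,0,0,0,-1],[0,0,0,0,0,0,-1],[0,0,0,0,0,0,-1],[0,0,0,0,0,0,-1]]' 45
python3 -m jog '[[0,0,0,0,0,-0.3,-1],[0,0,0,0,0,-0.6,-1],[0,0,0,0,0,-1,-1],[0,0,0,0,0,-1,-1]]'
python3 - <<'E'
from h import *
w=cam('wrist');save(w,'w2.png')
s=cam('scene')
for d in(w,s):
  for q in blobs(d,(5,150,80),(16,255,255),20)[1]: print(q[0],q[1],q[2])
save(s,'s2.png')
delta((.4095,-.351,.0165),frame(-17.3))
E
```

```text
t: 3.65
tool_pos: [0.4097, -0.3503, 0.0173]
tool_rot: [-2.53, -1.859, 0.0]
contact_force: [-0.2, 0.2, 0.1]
opening: 0.0424
grip_force: 0.0
t: 4.15
tool_pos: [0.4109, -0.3516, 0.0197]
tool_rot: [2.53, 1.859, 0.0]
contact_force: [-2.3, 0.9, 6.9]
opening: 0.0078
grip_force: 44.4
t: 4.65
tool_pos: [0.4099, -0.3505, 0.1065]
tool_rot: [-2.531, -1.86, 0.0]
contact_force: [0.3, -0.5, -2.2]
opening: 0.0078
grip_force: 44.1
[415.6 207.5] 1175 [394 188  45  41]
[253.2 179.1] 457 [241 163  25  34]
[351.  227.7] 363 [336 214  30  26]
t 4.75 turn/5deg [ 0.09  0.05 -0.02] shift now/30mm [ 0.05 -0.13  3.12] shift after turn [ 0.04 -0.11  3.12]
 tcp [ 0.4123 -0.3531  0.1102] q [-0.85 -0.07  1.9   0.    1.3  -0.54] F [-0.  -1.4 -1.9] op 0.0079 grip 44.2
```

View pics/w2.png

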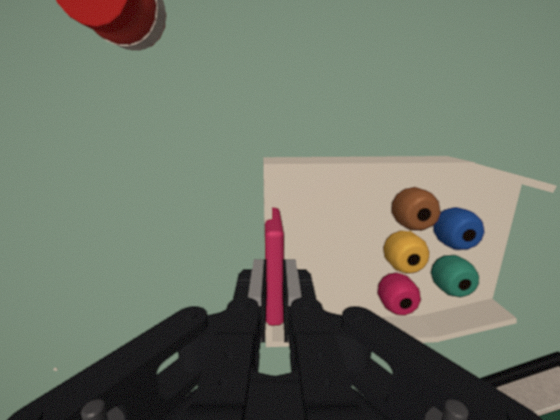

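The tray is lifted level and all five beads are on it, at (415,208), (459,229), (406,251), (455,275) and (399,294). Next I raise it and look at the box on the way.

```bash
python3 -m jog '[[0,0,-1,0.1,0,-1,-1],[0,0,-1,0.6,0,-1,-1],[0,0,-1,0.9,0,-1,-1],[0,0,-1,0.9,0,-1,-1],[0,0,-0.8,0.9,-0.1,-1,-1]]'
python3 -m jog '[[0,0,0,0.6,-0.1,-1,-1],[0,0,0,0.4,-0.1,-0.5,-1],[0,0,0,0,0,0,-1]]'
python3 - <<'E'
from h import *
w=cam('wrist');save(w,'w3.png')
delta((.4095,-.2,.3),frame(6))
E
```

```text
t: 5.38
tool_pos: [0.4148, -0.2485, 0.2547]
tool_rot: [-2.085, -2.347, -0.0]
contact_force: [0.6, 0.6, -2.5]
opening: 0.0077
grip_force: 44.3
t: 5.75
tool_pos: [0.406, -0.2206, 0.3006]
tool_rot: [2.088, 2.345, -0.0]
contact_force: [0.4, -0.0, -2.9]
opening: 0.0078
grip_force: 44.3
t 5.8 turn/5deg [-0.01 -0.    0.12] shift now/30mm [ 0.67  0.21 -0.03] shift after turn [ 0.67  0.2  -0.03]
 tcp [ 0.4057 -0.2207  0.2992] q [-0.66 -0.39  1.85 -0.    1.68 -0.77] F [-0.   0.2 -2.2] op 0.0081 grip 44.3
```

View pics/w3.png

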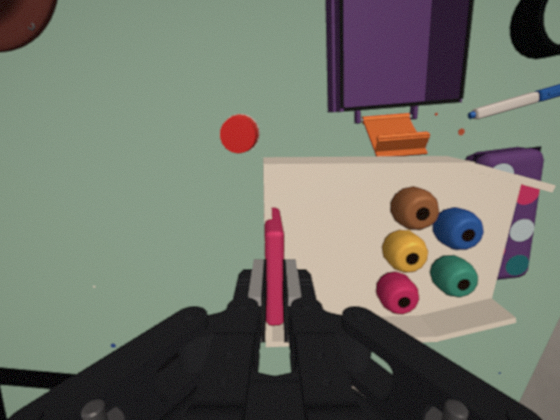

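The box's near rim runs from (330,110) to (465,100), with the right clip at (398,135). The jar (239,134), tape and markers are clear of the tray.

```bash
python3 - <<'E'
from h import *
w=cam('wrist')
A=onz(w,330,110,.09);B=onz(w,465,101,.09);C=onz(w,327,2,.09);D=onz(w,474,2,.09)
print(A,B,np.linalg.norm(A-B),'left',A-C,np.degrees(np.arctan2(*(C-A)[1::-1]))-90,np.degrees(np.arctan2(*(D-B)[1::-1]))-90,np.degrees(np.arctan2(*(B-A)[1::-1])))
for n in('scene','side'):
  d=cam(n); h=cv2.cvtColor(np.ascontiguousarray(d['img']),cv2.COLOR_RGB2HSV); m=cv2.inRange(h,np.array((122,50,15)),np.array((155,255,200)))
  x0,y0,x1,y1=((235,150,365,260) if n=='scene' else (205,165,310,285)); z=np.zeros_like(m);z[y0:y1,x0:x1]=m[y0:y1,x0:x1]
  z=cv2.morphologyEx(z,cv2.MORPH_CLOSE,np.ones((7,7)))
  c=max(cv2.findContours(z,0,2)[0],key=cv2.contourArea); hu=cv2.convexHull(c)
  p=cv2.approxPolyDP(hu,3,True)[:,0]; print(n,[(tuple(q),onz(d,*q,.09)[:2].round(3)) for q in p])
  for q in blobs(d,(5,150,80),(16,255,255),20,(x0,y0,x1,y1))[1]: print(q[0],q[3])
E
```

```text
[ 0.4599027  -0.13018617  0.09      ] [ 0.61192489 -0.10255081  0.09      ] 0.15451361769352598 left [ 0.02160403 -0.10530804  0.        ] 11.593417915465878 12.210915877759078 10.303007489982987
scene [((np.int32(280), np.int32(165)), array([ 0.48 , -0.121])), ((np.int32(347), np.int32(196)), array([0.441, 0.06 ])), ((np.int32(347), np.int32(219)), array([0.492, 0.098])), ((np.int32(334), np.int32(243)), array([0.561, 0.113])), ((np.int32(320), np.int32(256)), array([0.606, 0.11 ])), ((np.int32(253), np.int32(220)), array([ 0.639, -0.062])), ((np.int32(251), np.int32(205)), array([ 0.613, -0.094]))]
[253.2 179.1] ((253.9384765625, 178.5076904296875), (21.92644691467285, 27.53961753845215), 37.87498474121094)
[351.4 227.4] ((350.51470947265625, 228.30882263183594), (16.29236602783203, 33.27072525024414), 30.963754653930664)
side [((np.int32(261), np.int32(257)), array([ 0.516, -0.14 ])), ((np.int32(260), np.int32(271)), array([ 0.509, -0.175])), ((np.int32(243), np.int32(276)), array([ 0.472, -0.181])), ((np.int32(238), np.int32(262)), array([ 0.466, -0.145]))]
[240.1 178.6] ((239.0712890625, 178.27073669433594), (16.64385986328125, 22.395408630371094), 75.25643920898438)
[241.8 211.2] ((241.26922607421875, 211.34613037109375), (7.488452911376953, 6.37905216217041), 33.6900634765625)
[276.6 259.4] ((275.6192626953125, 259.5642395019531), (11.589699745178223, 32.27874755859375), 73.3007583618164)
```

```bash
python3 - <<'E'
from h import *
w=cam('wrist');g=w['img'].astype(int).sum(2)
for y in(20,60,90): print(y,'L',list(zip(range(322,350),g[y,322:350])));print('R',list(zip(range(425,480,1),g[y,425:480])))
for x in(350,440): print(x,list(zip(range(90,122),g[90:122,x])))
E
```

```text
20 L [(322, np.int64(409)), (323, np.int64(414)), (324, np.int64(415)), (325, np.int64(404)), (326, np.int64(345)), (327, np.int64(245)), (328, np.int64(141)), (329, np.int64(119)), (330, np.int64(115)), (331, np.int64(126)), (332, np.int64(141)), (333, np.int64(205)), (334, np.int64(238)), (335, np.int64(219)), (336, np.int64(161)), (337, np.int64(138)), (338, np.int64(117)), (339, np.int64(121)), (340, np.int64(108)), (341, np.int64(74)), (342, np.int64(72)), (343, np.int64(77)), (344, np.int64(119)), (345, np.int64(193)), (346, np.int64(236)), (347, np.int64(258)), (348, np.int64(256)), (349, np.int64(252))]
R [(425, np.int64(238)), (426, np.int64(231)), (427, np.int64(229)), (428, np.int64(232)), (429, np.int64(241)), (430, np.int64(231)), (431, np.int64(219)), (432, np.int64(179)), (433, np.int64(140)), (434, np.int64(121)), (435, np.int64(116)), (436, np.int64(107)), (437, np.int64(122)), (438, np.int64(115)), (439, np.int64(111)), (440, np.int64(129)), (441, np.int64(112)), (442, np.int64(129)), (443, np.int64(116)), (444, np.int64(113)), (445, np.int64(125)), (446, np.int64(1
[... 5078 characters left out ...]
))]
440 [(90, np.int64(133)), (91, np.int64(126)), (92, np.int64(113)), (93, np.int64(124)), (94, np.int64(125)), (95, np.int64(124)), (96, np.int64(114)), (97, np.int64(127)), (98, np.int64(123)), (99, np.int64(103)), (100, np.int64(101)), (101, np.int64(67)), (102, np.int64(64)), (103, np.int64(134)), (104, np.int64(264)), (105, np.int64(392)), (106, np.int64(430)), (107, np.int64(426)), (108, np.int64(422)), (109, np.int64(421)), (110, np.int64(417)), (111, np.int64(422)), (112, np.int64(426)), (113, np.int64(396)), (114, np.int64(399)), (115, np.int64(399)), (116, np.int64(416)), (117, np.int64(425)), (118, np.int64(425)), (119, np.int64(426)), (120, np.int64(412)), (121, np.int64(419))]
```

```bash
python3 - <<'E'
from h import *
w=cam('wrist');P=lambda u,v:onz(w,u,v,.0925)
l0,l1=P(342.3,20),P(342.8,90);r0,r1=P(471.3,20),P(463.6,90);n0,n1=P(350,109),P(440,101.8)
ang=lambda a,b:np.degrees(np.arctan2(*(b-a)[1::-1]))
print(ang(l1,l0)-90,ang(r1,r0)-90,ang(n0,n1))
A=P(342.6,109.6);B=P(462.6,100.2);print(A,B,np.linalg.norm(A-B))
y=np.radians(11);ex=np.array([np.cos(y),np.sin(y)]);ey=np.array([-ex[1],ex[0]])
print('centre',(A+B)[:2]/2+ey*.0985,ex)
E
```

```text
11.032037081689623 10.790431388912467 10.988081757789564
[ 0.47293504 -0.12796214  0.0925    ] [ 0.60621464 -0.10230307  0.0925    ] 0.13572707873697948
centre [ 0.52078015 -0.01844233] [0.98162718 0.190809  ]
```

```bash
python3 - <<'E'
from h import *
delta((.3855,-.0447,.228),frame(11))
E
```

```text
t 6.05 turn/5deg [-0.02 -0.02 -0.88] shift now/30mm [5.9  0.02 2.36] shift after turn [5.89 0.47 2.35]
 tcp [ 0.4055 -0.2208  0.2985] q [-0.66 -0.38  1.85 -0.    1.68 -0.77] F [-0.2 -0.7 -2.1] op 0.0079 grip 44.3
```

```bash
python3 -m jog '[[0,0,-0.2,0.4,0,0,-1],[0,0,-0.2,0.8,0.03,0,-1],[0,0,-0.2,1,0.05,0.3,-1],[0,0,-0.2,1,0.05,0.5,-1],[0,0,-0.1,1,0.05,0.5,-1]]'
python3 -m jog '[[0,0,0,0.9,0.05,0.4,-1],[0,0,0,0.5,0.03,0.4,-1],[0,0,0,0.28,0.02,0.25,-1],[0,0,0,0,0,0,-1]]'
python3 -m jog '[[0.4,0,0,0,0,0,-1],[0.8,0,0,0,0,0,-1],[0.8,0,0,0,0,0,-1],[0.8,0,0,0,0,0,-1],[0.6,0,0,0,0,0,-1]]'
python3 - <<'E'
from h import *
delta((.3855,-.0447,.240),frame(11,48))
w=cam('side');cv2.imwrite('pics/p4.png',cv2.resize(w['img'][100:360,120:400,::-1],None,fx=2,fy=2))
E
```

```text
t: 6.68
tool_pos: [0.3912, -0.0939, 0.2606]
tool_rot: [-1.994, -2.427, -0.001]
contact_force: [0.2, -0.6, -1.2]
opening: 0.0079
grip_force: 44.3
t: 7.18
tool_pos: [0.3845, -0.0451, 0.229]
tool_rot: [-1.994, -2.426, 0.001]
contact_force: [0.4, 0.0, -3.5]
opening: 0.0081
grip_force: 44.3
t: 7.8
tool_pos: [0.3859, -0.0459, 0.2301]
tool_rot: [-1.864, -2.264, 0.341]
contact_force: [0.1, 0.4, -3.2]
opening: 0.0079
grip_force: 44.3
t 7.8 turn/5deg [6.18 0.01 0.01] shift now/30mm [ 0.04 -0.1  -0.31] shift after turn [ 0.04 -0.25 -0.22]
 tcp [ 0.3859 -0.0459  0.2301] q [-0.22 -0.33  1.94 -0.12  1.8  -0.42] F [ 0.1  0.4 -3.2] op 0.0079 grip 44.3
```

View pics/p4.png

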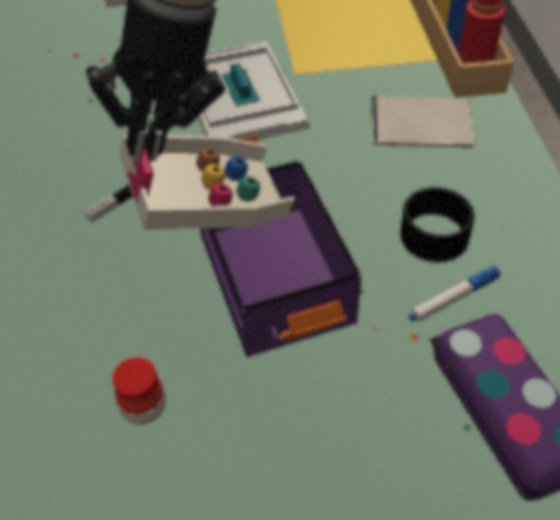

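The side view shows the tray tipped about 17° over the box, its mouth near (290,200), with all beads still aboard. I keep tilting.

```bash
python3 -m jog '[[0.6,0,0,0,-0.02,-0.03,-1],[0.6,0,0,0,-0.02,-0.03,-1],[0.5,0,0,0,-0.02,-0.03,-1],[0.5,0,0,0,-0.02,-0.03,-1],[0.5,0,0,0,-0.02,-0.03,-1]]'
python3 -m jog '[[0.7,0,0,0,-0.02,-0.03,-1],[0.7,0,0,0,-0.02,-0.03,-1],[0.7,0,0,0,-0.02,-0.03,-1],[0.7,0,0,0,-0.02,-0.03,-1],[0.6,0,0,0,-0.02,-0.03,-1]]'
python3 -m jog '[[0,0,0,0,0,0,-1],[0,0,0,0,0,0,-1],[0,0,0,0,0,0,-1]]'
python3 - <<'E'
from h import *
delta((.3855,-.0447,.240),frame(11,48))
a=cam('scene');b=cam('side')
cv2.imwrite('pics/p5.png',cv2.resize(np.hstack([a['img'][100:320,180:400],b['img'][100:320,140:360]]),(800,400))[:,:,::-1])
E
```

```text
t: 8.48
tool_pos: [0.384, -0.0456, 0.2351]
tool_rot: [-1.743, -2.119, 0.58]
contact_force: [-0.2, 0.1, -2.1]
opening: 0.0077
grip_force: 44.3
t: 9.1
tool_pos: [0.3845, -0.0454, 0.2404]
tool_rot: [-1.577, -1.917, 0.847]
contact_force: [-0.1, -0.4, -2.1]
opening: 0.0081
grip_force: 44.4
t: 9.48
tool_pos: [0.3841, -0.0454, 0.2407]
tool_rot: [-1.579, -1.92, 0.844]
contact_force: [-0.2, -0.1, -1.9]
opening: 0.008
grip_force: 44.4
t 9.47 turn/5deg [0.11 0.02 0.01] shift now/30mm [ 0.02  0.05 -0.02] shift after turn [ 0.02  0.05 -0.02]
 tcp [ 0.3841 -0.0454  0.2407] q [-0.13  0.05  1.73 -0.28  2.15 -0.38] F [-0.2 -0.1 -1.9] op 0.008 grip 44.4
```

View pics/p5.png

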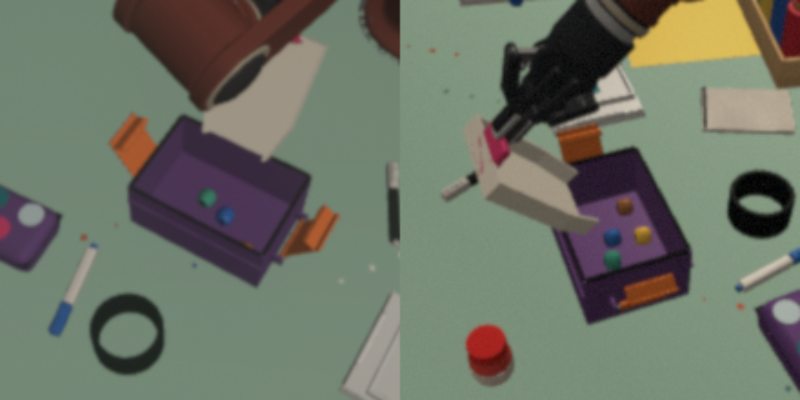

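Both views show blue, teal, yellow and brown beads in the box. Magenta is either hidden behind the tray or still on it, so I tip a little further before leveling and checking.

```bash
python3 -m jog '[[0.6,0,0,0,-0.1,-0.1,-1],[0.6,0,0,0,0,0,-1],[0,0,0,0,0,0,-1],[0,0,0,0,0,0,-1],[-0.6,0,0,0,0,0,-1]]'
python3 -m jog '[[-1,0,0,0,0,0,-1],[-1,0,0,0,0,0,-1],[-1,0,0,0,0,0,-1],[-1,0,0,0,0,0,-1],[-1,0,0,0,0,0,-1]]'
python3 -m jog '[[-1,0,0,0,0,-0.2,-1],[-1,0,0,0,0,-0.2,-1],[-1,0,0,0,0,0,-1],[-1,0,0,0,0,0,-1],[-1,0,0,0,0,0,-1]]'
python3 - <<'E'
from h import *
delta((.4099,-.3505,.03),frame(-17.3))
w=cam('wrist');save(w,'w6.png')
for n in('wrist','side'):
 for q in blobs(cam(n),(160,90,50),(176,255,255),40)[1]: print(n,q[0],q[1])
E
```

```text
t: 10.2
tool_pos: [0.3843, -0.0453, 0.2439]
tool_rot: [-1.548, -1.883, 0.886]
contact_force: [-0.4, -0.4, -1.9]
opening: 0.008
grip_force: 44.5
t: 10.82
tool_pos: [0.3843, -0.0454, 0.2455]
tool_rot: [-1.794, -2.18, 0.487]
contact_force: [-0.9, 0.4, -0.7]
opening: 0.0082
grip_force: 44.4
t: 11.45
tool_pos: [0.3886, -0.0444, 0.2566]
tool_rot: [-1.995, -2.425, 0.006]
contact_force: [-0.1, -0.2, -1.6]
opening: 0.008
grip_force: 44.4
t 11.45 turn/5deg [-0.04  0.02  5.68] shift now/30mm [-10.14  -1.24   7.57] shift after turn [-9.53  3.71  7.55]
 tcp [ 0.3886 -0.0444  0.2566] q [-0.3  -0.57  2.05 -0.    1.67 -0.5 ] F [-0.1 -0.2 -1.6] op 0.008 grip 44.4
wrist [274.4 269.6] 1939
wrist [502.  337.5] 340
side [287.   53.1] 41
side [187.4 170.7] 128
side [374.1 275.2] 192
side [381.2 313.9] 245
```

View pics/w6.png

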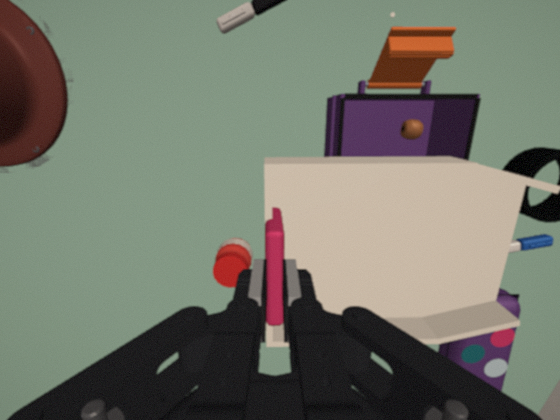

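The tray is empty, and the box's far end is visible at y≈96 with the brown bead at (412,129) and the left clip at (412,55). I carry the tray back to its original spot.

```bash
python3 -m jog '[[0,0,0.47,-0.85,0.11,0,-1],[0,0,0.47,-0.85,0.11,0,-1],[0,0,0.47,-0.85,0.11,0,-1],[0,0,0.47,-0.85,0.11,0,-1],[0,0,0.47,-0.85,0.11,0,-1]]'
python3 -m jog '[[0,0,0.47,-0.85,0.11,0,-1],[0,0,0.47,-0.85,0.11,0.5,-1],[0,0,0.47,-0.85,0.11,0.7,-1],[0,0,0.47,-0.85,0.11,0.7,-1],[0,0,0.47,-0.85,0.11,0.7,-1]]'
python3 -m jog '[[0,0,0.47,-0.85,0.11,0.7,-1],[0,0,0.47,-0.85,0.11,0.7,-1],[0,0,0,0,0,0.5,-1],[0,0,0,0,0,0.2,-1],[0,0,0,0,0,0,-1]]'
python3 - <<'E'
from h import *
delta((.4099,-.3505,.021),frame(-17.3))
# magenta bead in box?
for n in('scene','side'):
 d=cam(n)
 roi=(255,165,350,250) if n=='scene' else (218,180,300,270)
 for q in blobs(d,(160,70,50),(178,255,255),8,roi)[1]: print(n,q[0],q[1])
w=cam('side');print(w['img'].shape)
E
```

```text
t: 12.22
tool_pos: [0.4198, -0.1698, 0.2554]
tool_rot: [-2.231, -2.204, 0.012]
contact_force: [-0.2, -0.8, -1.1]
opening: 0.0078
grip_force: 44.4
t: 12.85
tool_pos: [0.4236, -0.2983, 0.1768]
tool_rot: [-2.445, -1.965, 0.013]
contact_force: [1.2, -0.6, -2.0]
opening: 0.0079
grip_force: 44.4
t: 13.48
tool_pos: [0.4175, -0.3479, 0.1146]
tool_rot: [-2.522, -1.866, 0.012]
contact_force: [0.2, -0.6, -1.6]
opening: 0.008
grip_force: 44.4
t 13.47 turn/5deg [-0.1   0.04  0.06] shift now/30mm [-0.15 -0.19  3.12] shift after turn [-0.16 -0.22  3.12]
 tcp [ 0.4175 -0.3479  0.1146] q [-0.83 -0.06  1.89 -0.01  1.32 -0.53] F [ 0.2 -0.6 -1.6] op 0.008 grip 44.4
side [245.2 207.9] 50
side [264.7 216.5] 11
side [250.  247.9] 8
(420, 560, 3)
```

Magenta is in the box, at (245,208) in the side view. I lower the tray.

```bash
python3 -m jog '[[-0.1,0,0,-0.15,-0.2,0.6,-1],[0,0,0,0,0,1,-1],[0,0,0,0,0,0.9,-1],[0,0,0,0,0,0.55,-1],[0,0,0,0,0,0,-1]]'
python3 -m jog '[[0,0,0,0,0,0.05,-1],[0,0,0,0,0,0,-1]]'
python3 - <<'E'
from h import *
delta((.4099,-.3505,.019),frame(-17.3))
E
```

```text
t: 14.25
tool_pos: [0.4098, -0.351, 0.0227]
tool_rot: [2.525, 1.866, -0.004]
contact_force: [-0.2, 0.2, -1.7]
opening: 0.0077
grip_force: 44.4
t: 14.5
tool_pos: [0.4108, -0.3523, 0.0231]
tool_rot: [2.522, 1.864, -0.004]
contact_force: [-0.5, -0.4, -2.4]
opening: 0.0079
grip_force: 44.4
t 14.5 turn/5deg [0.03 0.06 0.05] shift now/30mm [ 0.05 -0.05  0.14] shift after turn [ 0.05 -0.05  0.14]
 tcp [ 0.4108 -0.3523  0.0231] q [-0.84  0.04  1.95 -0.    1.14 -0.55] F [-0.5 -0.4 -2.4] op 0.0079 grip 44.4
```

```bash
python3 -m jog '[[0,0,0,0,0,0.1,-1],[0,0,0,0,0,0,-1]]'; python3 -m jog '[[0,0,0,0,0,0.06,-1],[0,0,0,0,0,0,-1]]'
```

```text
t: 14.75
tool_pos: [0.4107, -0.3523, 0.0197]
tool_rot: [2.523, 1.864, -0.004]
contact_force: [1.2, -1.2, 0.3]
opening: 0.0079
grip_force: 44.8
t: 15.0
tool_pos: [0.4108, -0.3523, 0.0196]
tool_rot: [2.523, 1.865, -0.004]
contact_force: [-4.5, 4.2, 12.0]
opening: 0.0082
grip_force: 46.1
```

```bash
python3 -m jog '[[0,0,0,0,0,0,0],[0,0,0,0,0,0,0],[0,0,0,0,0,-0.5,0],[0,0,0,0,0,-1,0],[0,0,0,0,0,-1,0]]'
python3 -m jog '[[0,0,-0.31,0.6,0.05,-1,0.5],[0,0,-0.31,0.99,0.08,-1,0.5],[0,0,-0.31,0.99,0.08,-1,0.5],[0,0,-0.31,0.99,0.08,-1,0.5],[0,0,-0.31,0.99,0.08,-1,0.5]]'
python3 - <<'E'
from h import *
w=cam('wrist');save(w,'x.png')
for q in blobs(cam('side'),(160,90,50),(176,255,255),40)[1]: print(q[0],q[1])
E
python3 -m jog '[[0,0,-0.31,0.99,0.08,0,0.5],[0,0,-0.31,0.99,0.08,0,0.5],[0,0,-0.31,0.99,0.08,0,0.5],[0,0,-0.31,0.99,0.08,0,0.5],[0,0,-0.31,0.99,0.08,0,0.5]]'
python3 -m jog '[[0,0,-0.31,0.99,0.08,0,0.5],[0,0,-0.31,0.99,0.08,0,0.5],[0,0,-0.31,0.99,0.08,0,0.5],[0,0,-0.31,0.99,0.08,0,0.5],[0,0,-0.31,0.99,0.08,0,0.5]]'
python3 -m jog '[[0,0,-0.31,0.99,0.08,0,0.5],[0,0,-0.31,0.99,0.08,0,0.5],[0,0,-0.31,0.4,0,0,0.5],[0,0,0,0,0,0,0.5]]'
python3 - <<'E'
from h import *
w=cam('wrist');save(w,'w7.png')
for q in blobs(w,(82,90,30),(100,255,255),80)[1]: print(q,onz(w,*q[0],.04))
delta((.52,.34,.1),frame(11))
E
```

```text
t: 15.62
tool_pos: [0.4101, -0.3513, 0.0935]
tool_rot: [2.524, 1.865, -0.004]
contact_force: [0.8, -0.8, -0.0]
opening: 0.0426
grip_force: 0.0
t: 16.25
tool_pos: [0.4535, -0.2195, 0.2435]
tool_rot: [2.391, 2.032, -0.004]
contact_force: [0.1, -0.0, 0.2]
opening: 0.064
grip_force: 0.0
[286.9  53.5] 41
[374.1 275.2] 190
[381.3 314. ] 242
[222.  376.4] 222
t: 16.98
tool_pos: [0.481, -0.074, 0.2401]
tool_rot: [2.25, 2.189, -0.006]
contact_force: [-0.1, -0.1, 0.1]
opening: 0.0642
grip_force: 0.0
t: 17.6
tool_pos: [0.4891, 0.0745, 0.2395]
tool_rot: [2.097, 2.336, -0.007]
contact_force: [-0.2, 0.2, 0.4]
opening: 0.0642
grip_force: 0.0
t: 18.1
tool_pos: [0.4849, 0.1455, 0.2395]
tool_rot: [2.0, 2.42, -0.007]
contact_force: [0.1, -0.2, -0.2]
opening: 0.0641
grip_force: 0.0
(array([339.2,  22.5]), np.int32(1568), array([321,   0,  38,  47], dtype=int32), ((339.43963623046875, 22.496335983276367), (34.45193862915039, 47.15589141845703), 3.468229293823242)) [0.51872146 0.3234565  0.04      ]
t 18.15 turn/5deg [-0.02  0.05 -0.04] shift now/30mm [6.19 2.37 4.62] shift after turn [6.16 2.38 4.65]
 tcp [0.485  0.1451 0.2396] q [ 0.15 -0.25  1.85 -0.    1.55 -0.04] F [-0.2 -0.2  0.4] op 0.064 grip 0.0
```

View pics/w7.png

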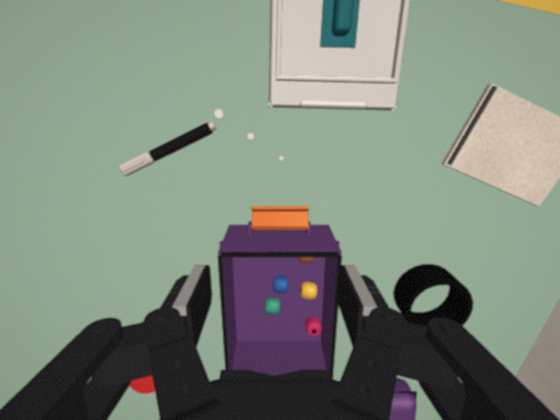

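All five beads are in the box: (281,284), (309,291), (273,306), (314,326), (307,258). The box's +y rim is at y≈252 from x≈222 to 337. The lid is at the top, its near edge running from (270,106) to (394,106).

```bash
python3 - <<'E'
from h import *
w=cam('wrist');g=cv2.GaussianBlur(w['img'],(3,3),0).astype(int).sum(2)
for x in(240,260,300,320): print('col',x,g[242:262,x])
for y in(275,300,320): print('row',y,215,g[y,215:232],328,g[y,328:345])
E
python3 -m jog '[[0,0,0,0.5,0.1,0,0.5],[0,0,0,1,0.3,0,0.5],[0,0,0,1,0.3,0,0.5],[0,0,0,0.8,0.2,0,0.5],[0,0,0,0.3,0,0,0.5]]'
python3 - <<'E'
from h import *
w=cam('wrist');save(w,'x8.png')
h=cv2.cvtColor(w['img'],cv2.COLOR_RGB2HSV)
print(w['img'][20,300],h[150,330],h[60,200])
m=((h[:,:,1]<45)&(h[:,:,2]>95)).astype(np.uint8)
m=cv2.morphologyEx(m,cv2.MORPH_OPEN,np.ones((3,3)))
for c in cv2.findContours(m,0,2)[0]:
  if cv2.contourArea(c)>3000:
    r=cv2.minAreaRect(c);p=cv2.approxPolyDP(cv2.convexHull(c),4,True)[:,0]; print(r,[(tuple(map(int,q)),onz(w,*q,.006)[:2].round(4)) for q in p])
for q in blobs(w,(82,90,30),(100,255,255),80)[1]: print(q,onz(w,*q[0],.04))
delta((.52,.34,.1),frame(11))
E
```

```text
col 240 [231 229 226 229 229 232 233 226 200 155 109  88  85 101 152 213 251 263
 264 267]
col 260 [229 227 229 229 228 230 230 229 217 182 129  92  88 105 152 210 251 266
 267 267]
col 300 [227 226 229 231 229 227 227 226 215 181 127  91  86 110 160 208 224 219
 221 237]
col 320 [232 232 230 231 230 229 229 226 207 162 111  83  82 109 170 231 262 270
 269 266]
row 275 215 [475 472 450 374 245 132  97 121 152 168 171 166 163 169 172 170 173] 328 [149 148 146 145 146 149 146 135 117  91  71  61  59  59  59  58  61]
row 300 215 [474 473 471 461 421 331 206 116 101 132 159 170 169 167 167 166 167] 328 [140 139 142 146 146 140 122  96  80  69  59  54  53  55  58  61  61]
row 320 215 [471 470 471 472 471 451 377 252 140 103 122 154 169 169 169 169 168] 328 [146 147 146 141 135 114  97 120 206 330 425 465 474 467 436 358 234]
t: 18.82
tool_pos: [0.4912, 0.2581, 0.2393]
tool_rot: [1.999, 2.42, -0.006]
contact_force: [-0.3, -0.9, -1.1]
opening: 0.0643
grip_force: 0.0
[184 175 166] [  9  22 187] [ 60  31 149]
((279.5, 208.5), (417.0, 559.0), 90.0) [((559, 127), array([0.8283, 0.3871])), ((559, 417), array([ 1.0616, -0.066 ])), ((0, 407), array([ 0.1011, -0.2289])), ((0, 0), array([0.1539, 0.3952])), ((414, 0), array([0.6056, 0.4823]))]
(array([311.4, 108.6]), np.int32(2237), array([295,  73,  35,  73], dtype=int32), ((311.43621826171875, 109.08448791503906), (31.886058807373047, 72.11064147949219), 3.3664605617523193)) [0.51591162 0.34845273 0.04      ]
t 18.88 turn/5deg [-0.02  0.04 -0.02] shift now/30mm [2.51 1.47 4.63] shift after turn [2.49 1.47 4.64]
 tcp [0.4909 0.2583 0.2393] q [ 0.35 -0.13  1.74 -0.    1.53  0.16] F [-0.9  0.2 -0.2] op 0.0642 grip 0.0
```

```bash
python3 - <<'E'
from h import *
w=cam('wrist')
h=cv2.cvtColor(w['img'],cv2.COLOR_RGB2HSV)
m=((w['img'][:,:,0].astype(int)-w['img'][:,:,1]>-4)&(h[:,:,2]>70)).astype(np.uint8); m[:,430:]=0
m=cv2.morphologyEx(m,cv2.MORPH_CLOSE,np.ones((5,5)))
for c in cv2.findContours(m,0,2)[0]:
  if cv2.contourArea(c)>3000:
    hu=cv2.convexHull(c);p=cv2.approxPolyDP(hu,4,True)[:,0]; print(cv2.boundingRect(c),cv2.contourArea(c),[(tuple(map(int,q)),onz(w,*q,.0)[:2].round(4),onz(w,*q,.014)[:2].round(4)) for q in p])
t=blobs(w,(82,90,30),(100,255,255),500)[0]
# teal: brightness classes: dump rows
g=w['img'].astype(int).sum(2)
for y in(85,110,135): print(y,290,g[y,290:335])
print(g[65:85,312],g[135:155,312])
C=-w['R'].T@w['t'];print('cam',C)
E
```

```text
(201, 293, 113, 43) 3844.0 [((313, 319), array([0.5932, 0.047 ]), array([0.5892, 0.057 ])), ((312, 335), array([0.5986, 0.0171]), array([0.5944, 0.0282])), ((201, 334), array([ 0.4243, -0.0148]), array([ 0.426 , -0.0026])), ((214, 293), array([0.4349, 0.064 ]), array([0.4363, 0.0735])), ((305, 293), array([0.5706, 0.0904]), array([0.5673, 0.0989]))]
(248, 7, 139, 191) 23383.5 [((249, 7), array([0.4256, 0.443 ]), array([0.4274, 0.4393])), ((385, 11), array([0.5783, 0.4685]), array([0.5748, 0.4639])), ((363, 197), array([0.6149, 0.2525]), array([0.6101, 0.2554])), ((248, 193), array([0.46  , 0.2282]), array([0.4606, 0.232 ]))]
85 290 [538 550 537 536 534 496 398 276 215 221 223 227 232 232 237 213 185 146
 162 172 189 211 223 230 227 217 219 231 226 231 207 194 187 200 222 228
 219 222 218 272 388 492 538 551 545]
110 290 [544 544 547 537 495 387 272 229 212 227 223 233 232 223 191 146 124 155
 171 185 210 215 217 221 218 216 211 216 206 209 194 199 191 211 232 215
 210 261 353 476 537 537 535 542 547]
135 290 [535 544 526 466 358 257 206 213 218 219 222 207 211 201 151 140 158 176
 188 205 212 212 214 215 212 205 211 203 190 180 193 211 221 215 223 244
 335 457 525 536 542 538 528 537 538]
[547 547 543 531 536 538 539 483 352 243 224 223 218 225 227 214 212 232
 232 224] [214 192 169 143 151 169 222 217 219 218 238 322 438 520 541 538 541 538
 533 534]
cam [0.47580254 0.33652227 0.40395113]
```

```bash
python3 - <<'E'
from h import *
w=cam('wrist')
print([onz(w,u,110,.043)[:2].round(4) for u in(307,309,314.5,322)],onz(w,312,138,.043),onz(w,316,76,.017))
delta((.519,.348,.080),frame(9.3))
E
```

```text
[array([0.511 , 0.3453]), array([0.5131, 0.3457]), array([0.5192, 0.3469]), array([0.5274, 0.3485])] [0.52335361 0.31673836 0.043     ] [0.51540984 0.38429809 0.017     ]
t 18.98 turn/5deg [-0.01  0.05  0.31] shift now/30mm [2.84 1.49 5.3 ] shift after turn [2.85 1.41 5.31]
 tcp [0.4912 0.2568 0.2394] q [ 0.35 -0.13  1.74 -0.    1.53  0.16] F [-0.5 -0.4 -0. ] op 0.0637 grip 0.0
```

```bash
python3 -m jog '[[0,0,0.31,0.6,0.3,0.5,0.5],[0,0,0,0.9,0.47,1,0.5],[0,0,0,0.9,0.45,1,0.5],[0,0,0,0.45,0.2,1,0.5],[0,0,0,0,0,1,0.5]]'
python3 -m jog '[[0,0,0,0,0,0.8,0.2],[0,0,0,0,0,0,0.2]]'
python3 - <<'E'
from h import *
delta((.519,.348,.022),frame(9.3))
w=cam('wrist');g=w['img'].astype(int).sum(2)
b=blobs(w,(80,80,20),(102,255,255),500)[1]
for q in b: print(q[0],q[2])
for y in(200,230): print(y,230,g[y,230:330:2])
print('pred',proj(w,(.519,.348,.043)),proj(w,np.r_[np.array([.519,.348])+.02*np.array([-np.sin(.162),np.cos(.162)]),.043]))
E
```

```text
t: 19.6
tool_pos: [0.5195, 0.3476, 0.1032]
tool_rot: [2.033, 2.391, -0.005]
contact_force: [0.3, 0.2, -0.3]
opening: 0.0638
grip_force: 0.0
t: 19.85
tool_pos: [0.5175, 0.3458, 0.0775]
tool_rot: [2.035, 2.392, -0.013]
contact_force: [0.4, 0.1, -0.1]
opening: 0.0512
grip_force: 0.0
t 19.85 turn/5deg [-0.07  0.07 -0.02] shift now/30mm [0.08 0.07 1.85] shift after turn [0.06 0.06 1.85]
 tcp [0.5175 0.3458 0.0775] q [ 0.47  0.16  1.72 -0.    1.26  0.31] F [ 0.4  0.1 -0.1] op 0.0512 grip 0.0
[276.7 215.7] [251 167  52 102]
200 230 [498 491 494 493 494 499 500 494 499 502 427 202 201 203 187 194 210 161
 155 187 199 196 196 201 200 201 199 188 181 166 170 195 201 195 193 195
 262 474 494 497 491 494 497 500 492 492 502 491 496 495]
230 230 [494 489 500 494 489 492 497 491 494 492 481 285 194 202 200 187 196 188
 139 176 192 183 199 189 191 195 195 204 177 163 180 195 189 192 192 192
 360 495 498 505 493 499 489 492 498 496 492 488 495 491]
pred [277.27949227 230.24334134] [277.36193652 202.67694928]
```

```bash
python3 -m jog '[[-0.07,0.07,0,0.07,0.06,0.8,0.2],[0,0,0,0,0,0.7,0.2],[0,0,0,0,0,0.3,0.2],[0,0,0,0,0,0,0.2]]'
python3 -m jog '[[0,0,0,0,0,0,-1],[0,0,0,0,0,0,-1],[0,0,0,0,0,0,-1]]' 60
python3 -m jog '[[0,0,0,0,0,-0.3,-1],[0,0,0,0,0,-0.5,-1],[0,0,0,0,0,-0.8,-1],[0,0,0,0,0,-1,-1],[0,0,0,0,0,-1,-1]]'
python3 -m jog '[[0,0,0,0,0,-1,-1],[0,0,0,0,0,-1,-1],[0,0,0,0,0,0,-1]]'
python3 - <<'E'
from h import *
delta((.521,-.018,.2),frame(11))
E
```

```text
t: 20.4
tool_pos: [0.5202, 0.3496, 0.0255]
tool_rot: [2.034, 2.393, 0.006]
contact_force: [-0.3, -0.1, -0.0]
opening: 0.051
grip_force: 0.0
t: 20.78
tool_pos: [0.5209, 0.3502, 0.0267]
tool_rot: [2.033, 2.392, 0.01]
contact_force: [0.1, -0.1, 0.6]
opening: 0.0005
grip_force: 0.0
t: 21.4
tool_pos: [0.5203, 0.3498, 0.1365]
tool_rot: [2.033, 2.392, 0.01]
contact_force: [0.8, -0.3, -0.4]
opening: 0.0001
grip_force: 0.0
t: 21.78
tool_pos: [0.5217, 0.3506, 0.1992]
tool_rot: [2.031, 2.39, 0.02]
contact_force: [-0.7, -0.3, 0.4]
opening: -0.0005
grip_force: 0.0
t 21.77 turn/5deg [ 0.15 -0.05 -0.34] shift now/30mm [-12.12  -2.    -0.11] shift after turn [-12.05  -2.37  -0.03]
 tcp [0.5217 0.3506 0.1992] q [0.47 0.06 1.62 0.   1.45 0.31] F [-0.7 -0.3  0.4] op -0.0005 grip 0.0
```

The gripper closed to 0, so the grasp missed. I look before retrying.

```bash
python3 - <<'E'
from h import *
w=cam('wrist');a=cam('scene');b=cam('side');save(w,'y.png')
c=w['img'][70:390,130:430]
r=np.hstack([cv2.resize(c,(500,533)),np.vstack([cv2.resize(a['img'][245:375,350:500],(300,266)),cv2.resize(b['img'][95:185,190:290],(300,267))])])
cv2.imwrite('pics/w9.png',r[:,:,::-1])
print(proj(w,(.519,.348,.043)),proj(w,(.519,.348,.017)))
for q in blobs(w,(80,80,20),(102,255,255),200)[1]: print(q[0],q[2])
E
```

```text
[269.49861585 193.8642235 ] [269.52615625 188.41459561]
[269.3 187.7] [253 154  33  69]
```

View pics/w9.png

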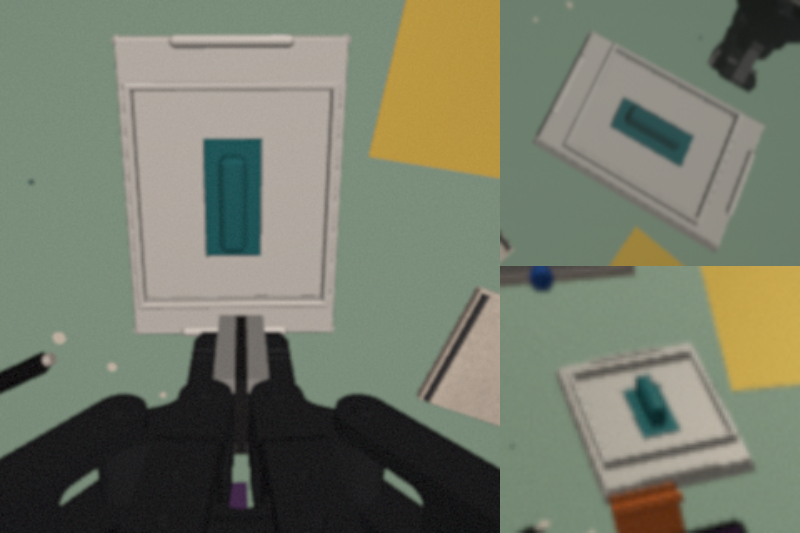

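The lid is unmoved, with its bar at (232,203) in the crop, where predicted. The fingertips were about 4 mm too high and probably slid off the rounded top. I go back lower, with a narrower opening.

```bash
python3 -m jog '[[0.15,-0.03,0,-0.05,-0.1,0.7,-0.2],[0,0,0,0,0,1,-0.2],[0,0,0,0,0,1,-0.2],[0,0,0,0,0,1,-0.2],[0,0,0,0,0,1,-0.2]]'
python3 -m jog '[[0,0,0,0,0,0.6,-0.2],[0,0,0,0,0,0,-0.2],[0,0,0,0,0,0,-0.2]]'
python3 - <<'E'
from h import *
delta((.519,.348,.018),frame(9.3))
E
```

```text
t: 22.55
tool_pos: [0.5142, 0.3463, 0.0488]
tool_rot: [-2.03, -2.389, 0.017]
contact_force: [0.2, -0.6, 0.9]
opening: 0.0342
grip_force: 0.0
t: 22.92
tool_pos: [0.5167, 0.3476, 0.0359]
tool_rot: [-2.032, -2.391, 0.008]
contact_force: [-0.8, 0.5, 0.2]
opening: 0.0345
grip_force: 0.0
t 22.93 turn/5deg [-0.08  0.   -0.01] shift now/30mm [-0.    0.08  0.59] shift after turn [-0.    0.08  0.6 ]
 tcp [0.5167 0.3476 0.0359] q [0.47 0.21 1.74 0.   1.19 0.31] F [-0.8  0.5  0.2] op 0.0345 grip 0.0
```

```bash
python3 -m jog '[[-0.08,0,0,0,0.06,0.4,-0.2],[0,0,0,0,0,0.15,-0.2],[0,0,0,0,0,0,-0.2],[0,0,0,0,0,0,-0.2]]'
python3 -m jog '[[0,0,0,0,0,0,-0.3],[0,0,0,0,0,0,-1],[0,0,0,0,0,0,-1],[0,0,0,0,0,0,-1]]' 60
```

```text
t: 23.42
tool_pos: [0.5179, 0.3477, 0.0188]
tool_rot: [2.034, 2.394, -0.001]
contact_force: [-0.7, -0.1, 0.7]
opening: 0.0338
grip_force: 0.0
t: 23.92
tool_pos: [0.5181, 0.3478, 0.0192]
tool_rot: [2.034, 2.394, -0.001]
contact_force: [-0.9, -0.3, 3.4]
opening: 0.0141
grip_force: 58.8
```

```bash
python3 -m jog '[[0,0,0,0,0,-0.2,-1],[0,0,0,0,0,-0.4,-1],[0,0,0,0,0,-0.6,-1],[0,0,0,0,0,-1,-1],[0,0,0,0,0,-1,-1]]'
python3 - <<'E'
from h import *
for n,roi in(('scene',(235,150,365,260)),('side',(205,165,310,285))):
  for q in blobs(cam(n),(5,150,90),(16,255,255),40,roi)[1]: print(n,q[0],q[1],q[2])
s=status.get_obs();w=cam('wrist');Rt=R.from_rotvec(s['tool_rot']).as_matrix();C=-w['R'].T@w['t']
Rct=w['R']@Rt; off=Rt.T@(C-s['tool_pos'])
def at(pos,rv):
  d=dict(w);T=R.from_rotvec(rv).as_matrix();d['R']=Rct@T.T;c=np.array(pos)+T@off;d['t']=-d['R']@c;return d
d=at((.485,.1451,.2396),(2.0,2.42,-.007));P=lambda u,v:onz(d,u,v,.0925)
ang=lambda a,b:np.degrees(np.arctan2(*(b-a)[1::-1]))
f0,f1=P(240,254),P(320,253.6);print('far',ang(f0,f1))
l0,l1=P(221,275),P(224,320);print('left',ang(l1,l0)-90)
r1=P(334,320);print('w',np.linalg.norm(r1-l1))
y=np.radians(11);ex=np.array([np.cos(y),np.sin(y)]);ey=np.array([-ex[1],ex[0]])
v=(f0+f1)[:2]/2@ey-.0985; u=(r1+l1)[:2]/2@ex; print('centre',u*ex+v*ey)
delta((.521,-.018,.2),frame(11))
E
```

```text
t: 24.55
tool_pos: [0.518, 0.3477, 0.1166]
tool_rot: [2.034, 2.394, -0.0]
contact_force: [0.5, -0.3, -1.4]
opening: 0.014
grip_force: 58.7
scene [253.2 179.1] 456 [241 163  25  34]
scene [355.1 225.8] 237 [346 214  19  24]
scene [340.8 230.7] 46 [335 222  12  18]
side [238.7 178.1] 331 [227 169  24  20]
side [276.7 259. ] 316 [261 250  32  19]
far 11.276154304335392
left 11.159580414555975
w 0.13321085724018555
centre [ 0.52223059 -0.0196734 ]
t 24.7 turn/5deg [ 0.06 -0.01 -0.34] shift now/30mm [-12.06  -1.91  -2.76] shift after turn [-12.    -2.29  -2.74]
 tcp [0.5197 0.3486 0.1179] q [ 0.47  0.12  1.7  -0.    1.32  0.31] F [-0.6 -0.5 -2.9] op 0.0139 grip 58.7
```

```bash
python3 -m jog '[[0.06,0,-0.1,-0.4,-0.05,-0.5,-1],[0,0,-0.1,-0.8,-0.15,-0.6,-1],[0,0,-0.16,-1,-0.18,-0.5,-1],[0,0,0,-1,-0.18,0,-1],[0,0,0,-1,-0.18,0,-1]]'
python3 -m jog '[[0,0,0,-1,-0.18,0,-1],[0,0,0,-1,-0.18,0,-1],[0,0,0,-1,-0.18,0,-1],[0,0,0,-1,-0.18,0,-1],[0,0,0,-1,-0.18,0,-1]]'
python3 -m jog '[[0,0,0,-1,-0.18,0,-1],[0,0,0,-0.8,-0.14,0,-1],[0,0,0,-0.5,-0.1,0,-1],[0,0,0,-0.3,0,0,-1],[0,0,0,0,0,0,-1]]'
python3 - <<'E'
from h import *
delta((.5215,-.019,.145),frame(11.1))
E
```

```text
t: 25.32
tool_pos: [0.5185, 0.218, 0.1622]
tool_rot: [-1.994, -2.422, 0.01]
contact_force: [-0.1, 0.8, -2.5]
opening: 0.0137
grip_force: 58.7
t: 25.95
tool_pos: [0.5204, 0.0658, 0.1621]
tool_rot: [-1.994, -2.421, 0.011]
contact_force: [-0.1, -0.4, -2.3]
opening: 0.0139
grip_force: 58.7
t: 26.58
tool_pos: [0.524, -0.0117, 0.163]
tool_rot: [-1.995, -2.422, 0.008]
contact_force: [-0.1, 0.9, -2.6]
opening: 0.0142
grip_force: 58.8
t 26.57 turn/5deg [-0.07  0.   -0.01] shift now/30mm [-0.22 -0.12  0.6 ] shift after turn [-0.22 -0.13  0.6 ]
 tcp [ 0.524  -0.0117  0.163 ] q [-0.16 -0.15  1.89 -0.    1.41 -0.36] F [-0.1  0.9 -2.6] op 0.0142 grip 58.8
```

```bash
python3 -m jog '[[-0.07,0,0,-0.22,-0.12,0.5,-1],[0,0,0,0,0,0.5,-1],[0,0,0,0,0,0.1,-1],[0,0,0,0,0,0,-1]]'
cat > lid.py <<'E'
from h import *
import sys
z=float(sys.argv[1])
for n in('scene','side'):
  d=cam(n);h=cv2.cvtColor(d['img'],cv2.COLOR_RGB2HSV);im=d['img'].astype(int)
  m=((im[:,:,0]-im[:,:,1]>-6)&(h[:,:,2]>90)&(h[:,:,1]<60)).astype(np.uint8)
  x0,y0,x1,y1=(225,130,375,275) if n=='scene' else(190,150,330,295); k=np.zeros_like(m);k[y0:y1,x0:x1]=m[y0:y1,x0:x1]
  k=cv2.morphologyEx(k,cv2.MORPH_OPEN,np.ones((2,2)));cv2.imwrite('pics/m_%s.png'%n,k*255)
  pts=np.argwhere(k)[:,::-1]
  hu=cv2.convexHull(pts.astype(np.float32)); p=cv2.approxPolyDP(hu,3,True)[:,0]
  print(n,len(pts),[(tuple(map(int,q)),onz(d,*q,z)[:2].round(4)) for q in p])
delta((.5215,-.019,.125),frame(11.1))
E
python3 lid.py .106
python3 - <<'E'
import numpy as np
y=np.radians(11.1);ex=np.array([np.cos(y),np.sin(y)]);ey=np.array([-ex[1],ex[0]]);c=np.array([.5215,-.019])
print('expected corners',[(c+a*.075*ex+b*.105*ey).round(4) for a in(-1,1) for b in(-1,1)])
E
```

```text
t: 27.08
tool_pos: [0.5213, -0.0184, 0.1294]
tool_rot: [-1.996, -2.425, 0.001]
contact_force: [0.5, -1.2, -2.6]
opening: 0.014
grip_force: 58.8
scene 5034 [((327, 133), array([ 0.3305, -0.091 ])), ((357, 188), array([0.417 , 0.0684])), ((331, 238), array([0.5628, 0.1044])), ((226, 255), array([ 0.746 , -0.0389])), ((226, 131), array([ 0.5004, -0.2898]))]
side 4257 [((330, 258), array([ 0.6573, -0.1769])), ((238, 251), array([ 0.4687, -0.1276])), ((204, 182), array([0.4076, 0.0978])), ((307, 151), array([0.6876, 0.1755])), ((330, 151), array([0.7489, 0.1656]))]
t 27.18 turn/5deg [ 0.01  0.01 -0.  ] shift now/30mm [-0.01 -0.02  0.18] shift after turn [-0.01 -0.02  0.18]
 tcp [ 0.522  -0.0187  0.1305] q [-0.18 -0.13  1.93 -0.    1.35 -0.37] F [-0.1  0.  -3.1] op 0.0139 grip 58.8
expected corners [array([ 0.4681, -0.1365]), array([0.4277, 0.0696]), array([ 0.6153, -0.1076]), array([0.5749, 0.0985])]
```

```bash
sed -i 's/^  pts=.*/  n_,l_,s_,_=cv2.connectedComponentsWithStats(k); pts=np.argwhere(l_==1+np.argmax(s_[1:,4]))[:,::-1]/; s/MORPH_OPEN,np.ones((2,2))/MORPH_OPEN,np.ones((3,3))/; s/>90)&(h\[:,:,1\]<60)/>110)\&(h[:,:,1]<50)/; s/>-6)/>2)/' lid.py; python3 lid.py .111
python3 - <<'E'
from h import *
y=np.radians(11.1);ex=np.array([np.cos(y),np.sin(y)]);ey=np.array([-ex[1],ex[0]]);c=np.array([.5215,-.019])
for n in('scene','side'):
  d=cam(n); print(n,'pred lower',[proj(d,np.r_[c+a*.075*ex+b*.105*ey,.111]).round(1) for a,b in((-1,-1),(-1,1),(1,1),(1,-1))],'upper',[proj(d,np.r_[c+a*.072*ex+b*.102*ey,.128]).round(1) for a,b in((-1,-1),(-1,1),(1,1),(1,-1))])
E
```

```text
scene 3900 [((355, 188), array([0.4234, 0.0662])), ((328, 238), array([0.5695, 0.1006])), ((248, 196), array([ 0.6081, -0.1061])), ((279, 153), array([ 0.4654, -0.137 ]))]
side 3097 [((302, 229), array([ 0.6149, -0.094 ])), ((238, 249), array([ 0.4691, -0.1262])), ((214, 183), array([0.4321, 0.0849])), ((276, 180), array([0.5848, 0.0712]))]
t 27.27 turn/5deg [ 0.01  0.01 -0.  ] shift now/30mm [-0.   -0.02  0.19] shift after turn [-0.   -0.02  0.19]
 tcp [ 0.5222 -0.0187  0.1308] q [-0.18 -0.13  1.93 -0.    1.35 -0.37] F [ 0.2  0.5 -1.6] op 0.0137 grip 58.8
scene pred lower [array([278.4, 153.8]), array([355.1, 189.9]), array([325.7, 239. ]), array([245.4, 197.6])] upper [array([278.8, 150.7]), array([354.5, 186.3]), array([325.9, 233.8]), array([246.7, 193.2])]
side pred lower [array([238. , 252.9]), array([212.6, 187.5]), array([270.3, 173.1]), array([303.5, 233.7])] upper [array([238.5, 246.6]), array([213.4, 182.9]), array([269.6, 169.1]), array([302.1, 228.1])]
```

```bash
python3 -m jog '[[0,0,0,0,-0.02,0.25,-1],[0,0,0,0,0,0.25,-1],[0,0,0,0,0,0.1,-1],[0,0,0,0,0,0,-1]]'; python3 -m jog '[[0,0,0,0,0,0.15,-1],[0,0,0,0,0,0,-1]]'
```

```text
t: 27.88
tool_pos: [0.5207, -0.0188, 0.1115]
tool_rot: [-1.996, -2.425, 0.001]
contact_force: [-0.1, 0.6, -1.5]
opening: 0.0138
grip_force: 58.8
t: 28.12
tool_pos: [0.5209, -0.0188, 0.1073]
tool_rot: [-1.997, -2.425, 0.001]
contact_force: [-0.2, -0.2, -1.2]
opening: 0.0137
grip_force: 58.8
```

```bash
python3 -m jog '[[0,0,0,0,0,0.12,-1],[0,0,0,0,0,0,-1]]'; python3 -m jog '[[0,0,0,0,0,0.1,-1],[0,0,0,0,0,0,-1]]'
```

```text
t: 28.38
tool_pos: [0.5208, -0.0188, 0.1036]
tool_rot: [-1.997, -2.425, 0.001]
contact_force: [0.6, 0.2, -1.5]
opening: 0.0137
grip_force: 58.8
t: 28.62
tool_pos: [0.5209, -0.0188, 0.1007]
tool_rot: [-1.997, -2.425, 0.001]
contact_force: [-0.4, -0.5, -2.7]
opening: 0.0142
grip_force: 58.8
```

```bash
python3 -m jog '[[0,0,0,0,0,0.06,-1],[0,0,0,0,0,0,-1]]'; python3 -m jog '[[0,0,0,0,0,0.05,-1],[0,0,0,0,0,0,-1]]'
```

```text
t: 28.88
tool_pos: [0.5213, -0.0189, 0.0998]
tool_rot: [1.996, 2.425, -0.0]
contact_force: [-2.3, 0.5, 1.3]
opening: 0.0141
grip_force: 59.7
t: 29.12
tool_pos: [0.5214, -0.0189, 0.0992]
tool_rot: [1.996, 2.425, -0.0]
contact_force: [-3.8, 0.4, 6.8]
opening: 0.014
grip_force: 61.2
```

The lid is seated (contact force 6.8 N, lid origin at about 80 mm). I release it and move out beyond the +y clip, turning the tool a quarter turn.

```bash
python3 -m jog '[[0,0,0,0,0,0,-0.2],[0,0,0,0,0,0,-0.2],[0,0,0,0,0,-0.4,-0.2],[0,0,0,0,0,-1,-0.2],[0,0,0,0,0,-1,-0.2]]'
cat >> h.py <<'E'
YAW=11.1; BC=np.array([.5214,-.0189])
EX=np.array([np.cos(np.radians(YAW)),np.sin(np.radians(YAW))]);EY=np.array([-EX[1],EX[0]])
def W(x,y,z): return np.r_[BC+x*EX+y*EY,z]
def L(p): p=np.array(p);return np.round([(p[:2]-BC)@EX*1e3,(p[:2]-BC)@EY*1e3,p[2]*1e3],1)
def go(x,y,z,yaw=None):
    delta(W(x,y,z),frame(YAW-90 if yaw is None else yaw)); print(' local now',L(status.get_obs()['tool_pos']))
E
python3 lid.py .0805; python3 - <<'E'
from h import *
go(0,.22,.16)
y=np.array([1,1,-1,-1])*.105;x=np.array([-1,1,1,-1])*.075
for n in('scene','side'):
  d=cam(n);print([proj(d,W(a,b,.0805)).round(0) for a,b in zip(x,y)])
E
```

```text
t: 29.75
tool_pos: [0.5211, -0.0189, 0.171]
tool_rot: [1.996, 2.425, -0.0]
contact_force: [-1.0, 0.1, 0.7]
opening: 0.0338
grip_force: 0.0
scene 3797 [((353, 195), array([0.4234, 0.0663])), ((328, 242), array([0.5633, 0.0997])), ((305, 234), array([0.5825, 0.0478])), ((249, 203), array([ 0.608 , -0.1055])), ((279, 161), array([ 0.4665, -0.1359]))]
side 3487 [((301, 238), array([ 0.6142, -0.0951])), ((238, 257), array([ 0.4675, -0.1246])), ((215, 192), array([0.4314, 0.0842])), ((270, 178), array([0.5764, 0.1131]))]
t 29.85 turn/5deg [ 0.09  0.04 -0.  ] shift now/30mm [ 0.03 -0.09  1.66] shift after turn [ 0.03 -0.08  1.66]
 tcp [ 0.5239 -0.0193  0.1749] q [-0.18 -0.17  1.89 -0.    1.42 -0.37] F [0.2 0.2 0.1] op 0.0343 grip 0.0
t 29.85 turn/5deg [ 0.1  -0.04 18.  ] shift now/30mm [ 7.37 -0.09  0.47] shift after turn [-0.08 -7.36  0.5 ]
 tcp [ 0.5239 -0.0193  0.1749] q [-0.18 -0.17  1.89 -0.    1.42 -0.37] F [0.2 0.2 0.1] op 0.0343 grip 0.0
 local now [  2.4  -0.9 174.9]
[array([353., 197.]), array([324., 245.]), array([246., 204.]), array([278., 161.])]
[array([214., 196.]), array([270., 182.]), array([303., 242.]), array([239., 261.])]
```

```bash
python3 -m jog '[[0.09,0.04,1,0.32,-0.32,0,-1],[0,0,1,0.32,-0.32,0,-1],[0,0,1,0.32,-0.32,0,-1],[0,0,1,0.32,-0.32,0,-1],[0,0,1,0.32,-0.32,0,-1]]'
python3 -m jog '[[0,0,1,0.32,-0.32,0,-1],[0,0,1,0.32,-0.32,0,-1],[0,0,1,0.32,-0.32,0,-1],[0,0,1,0.32,-0.32,0,-1],[0,0,1,0.32,-0.32,0,-1]]'
python3 -m jog '[[0,0,1,0.32,-0.32,0,-1],[0,0,1,0.32,-0.32,0,-1],[0,0,1,0.32,-0.32,0,-1],[0,0,1,0.32,-0.32,0,-1],[0,0,1,0.32,-0.32,0,-1]]'
python3 -m jog '[[0,0,1,0.32,-0.32,0,-1],[0,0,1,0.32,-0.32,0,-1],[0,0,1,0.32,-0.32,0,-1],[0,0,0,0,0,0,-1]]'
python3 - <<'E'
from h import *
go(0,.213,.068)
for n,roi in(('scene',(330,195,375,260)),('side',(215,160,265,200))):
  d=cam(n)
  for th in(.95,.7,.4,0): print(n,th,[proj(d,W(a,.113+.0745*np.sin(th),.0395+.0745*np.cos(th))).round(0) for a in(-.03,.03)],end=' ')
  for q in blobs(d,(5,150,90),(16,255,255),40,roi)[1]: print(n,q[0],q[1],q[2])
E
```

```text
t: 30.58
tool_pos: [0.4712, 0.0282, 0.1682]
tool_rot: [-2.471, -1.927, 0.012]
contact_force: [0.2, -0.1, 0.5]
opening: 0.0
grip_force: 0.0
t: 31.2
tool_pos: [0.4472, 0.0911, 0.1686]
tool_rot: [-2.831, -1.347, 0.015]
contact_force: [0.7, -0.7, 0.6]
opening: 0.0002
grip_force: 0.0
t: 31.82
tool_pos: [0.452, 0.1582, 0.1687]
tool_rot: [-3.058, -0.704, 0.017]
contact_force: [-0.2, -0.1, 0.3]
opening: 0.0002
grip_force: 0.0
t: 32.33
tool_pos: [0.4687, 0.1952, 0.1688]
tool_rot: [-3.125, -0.306, 0.017]
contact_force: [-0.3, -0.5, -0.1]
opening: -0.0003
grip_force: 0.0
t 32.33 turn/5deg [-0.04  0.12  0.02] shift now/30mm [0.39 0.25 3.35] shift after turn [0.35 0.24 3.36]
 tcp [0.4687 0.1952 0.1688] q [ 0.25 -0.2   1.92  0.    1.43  1.62] F [-0.3 -0.5 -0.1] op -0.0003 grip 0.0
 local now [-10.5 220.3 168.8]
scene 0.95 [array([372., 223.]), array([361., 243.])] scene 0.7 [array([368., 218.]), array([357., 238.])] scene 0.4 [array([361., 212.]), array([350., 232.])] scene 0 [array([350., 205.]), array([338., 225.])] scene [355.1 225.8] 235 [346 214  20  23]
scene [340.8 230.9] 42 [336 222  11  18]
side 0.95 [array([224., 174.]), array([245., 169.])] side 0.7 [array([225., 173.]), array([247., 168.])] side 0.4 [array([226., 174.]), array([249., 169.])] side 0 [array([229., 180.]), array([252., 174.])] side [238.3 176.3] 234 [227 169  23  16]
```

```bash
python3 -m jog '[[-0.04,0.12,0,0.37,0.24,1,-1],[0,0,0,0,0,1,-1],[0,0,0,0,0,0.9,-1],[0,0,0,0,0.4,0,-1],[0,0,0,0,0.5,0,-1]]'
python3 -m jog '[[0,0,0,0,0.3,0,-1],[0,0,0,0,0.2,0,-1],[0,0,0,0,0.15,0,-1],[0,0,0,0,0,0,-1]]'
cat > clip.py <<'E'
from h import *
import sys
s=1 if sys.argv[1]=='L' else -1
for n in('scene','side'):
  d=cam(n); roi={('scene',1):(330,190,380,260),('side',1):(215,155,265,205),('scene',-1):(230,150,285,215),('side',-1):(245,240,310,290)}[n,s]
  print(n,[(th,[proj(d,W(a,s*(.113+.0745*np.sin(th)),.0395+.0745*np.cos(th))).round(0).astype(int).tolist() for a in(-.03,.03)]) for th in(.8,.6,.4,.2,0)])
  for q in blobs(d,(5,150,90),(16,255,255),25,roi)[1]: print('   ',q[0],q[1],'x',q[2][0],q[2][0]+q[2][2]-1,'y',q[2][1],q[2][1]+q[2][3]-1)
E
python3 clip.py L; python3 -c "
from h import *
go(0,.155,.08)"
```

```text
t: 33.05
tool_pos: [0.4874, 0.1627, 0.0843]
tool_rot: [3.127, 0.304, 0.006]
contact_force: [0.1, 0.8, 0.5]
opening: -0.0001
grip_force: 0.0
t: 33.55
tool_pos: [0.4907, 0.1444, 0.0835]
tool_rot: [-3.127, -0.303, -0.005]
contact_force: [-0.7, 0.1, 0.6]
opening: 0.0003
grip_force: 0.0
scene [(0.8, [[370, 220], [359, 240]]), (0.6, [[366, 216], [355, 236]]), (0.4, [[361, 212], [350, 232]]), (0.2, [[356, 208], [344, 228]]), (0, [[350, 205], [338, 225]])]
    [354.1 227. ] 201 x 346 361 y 217 237
    [341.1 230.4] 49 x 336 346 y 222 239
side [(0.8, [[224, 173], [246, 168]]), (0.6, [[225, 173], [247, 168]]), (0.4, [[226, 174], [249, 169]]), (0.2, [[228, 177], [251, 171]]), (0, [[229, 180], [252, 174]])]
    [238.2 176.3] 245 x 227 249 y 169 184
t 33.65 turn/5deg [ 0.   -0.03 -0.  ] shift now/30mm [-0.04  0.38  0.11] shift after turn [-0.04  0.38  0.11]
 tcp [0.4905 0.1447 0.0833] q [ 0.14 -0.11  1.99  0.    1.26  1.52] F [-0.4 -0.2 -0.5] op 0.0001 grip 0.0
 local now [  1.2 166.5  83.3]
```

```bash
python3 -m jog '[[0,0,0,0,0.2,0,-1],[0,0,0,0,0.2,0,-1],[0,0,0,0,0,0,-1]]'; python3 clip.py L | grep -v '\[(' ; python3 -m jog '[[0,0,0,0,0.2,0,-1],[0,0,0,0,0.1,0,-1],[0,0,0,0,0,0,-1]]';  python3 clip.py L| grep -v '\[('
```

```text
t: 34.02
tool_pos: [0.493, 0.1324, 0.0833]
tool_rot: [-3.127, -0.302, -0.004]
contact_force: [1.1, 0.3, 0.1]
opening: -0.0001
grip_force: 0.0
    [352.3 229. ] 139 x 346 358 y 218 236
    [341.  230.5] 49 x 336 346 y 222 239
    [238.3 176.4] 247 x 227 249 y 169 184
t: 34.5
tool_pos: [0.4947, 0.1237, 0.0834]
tool_rot: [-3.127, -0.302, -0.004]
contact_force: [0.1, 0.2, 0.4]
opening: 0.0001
grip_force: 0.0
    [341.  230.5] 47 x 336 346 y 222 239
    [352.1 230.5] 115 x 346 359 y 223 236
    [238.2 176.7] 235 x 227 249 y 169 184
```

```bash
python3 - <<'E'
from h import *
s=status.get_obs();w=cam('wrist');Rt=R.from_rotvec(s['tool_rot']).as_matrix();C=-w['R'].T@w['t']
Rct=w['R']@Rt; off=Rt.T@(C-s['tool_pos'])
def at(pos,T):
  d=dict(w);T=T.as_matrix();d['R']=Rct@T.T;c=np.array(pos)+T@off;d['t']=-d['R']@c;return d
def show(d,s):
  for th in(0.9,.8,.7,.6,.5,.4,.3): print(th,[proj(d,W(a,s*(.113+.0745*np.sin(th)),.0395+.0745*np.cos(th))).round(0) for a in(-.03,.03)])
print('w7 left: see');show(at((.485,.1451,.2396),R.from_rotvec((2.0,2.42,-.007))),1)
i=cv2.imread('pics/w7.png');d=dict(img=i[:,:,::-1]);print([(q[2]) for q in blobs(d,(5,150,90),(16,255,255),25)[1]])
print('w3 right');show(at((.4057,-.2207,.2992),frame(6.6)),-1)
i=cv2.imread('pics/w3.png');d=dict(img=i[:,:,::-1]);print([(q[2]) for q in blobs(d,(5,150,90),(16,255,255),100)[1]])
print('now');show(w,1);print([(q[0],q[2],q[1]) for q in blobs(w,(5,150,60),(16,255,255),25)[1]]); print(L(s['tool_pos']))
E
```

```text
w7 left: see
0.9 [array([249., 189.]), array([306., 189.])]
0.8 [array([249., 195.]), array([306., 194.])]
0.7 [array([249., 201.]), array([306., 201.])]
0.6 [array([249., 208.]), array([307., 207.])]
0.5 [array([249., 215.]), array([307., 214.])]
0.4 [array([249., 222.]), array([307., 222.])]
0.3 [array([249., 229.]), array([307., 229.])]
[array([252, 207,  56,  23], dtype=int32), array([300, 257,  13,   4], dtype=int32)]
w3 right
0.9 [array([372., 170.]), array([420., 166.])]
0.8 [array([373., 167.]), array([423., 163.])]
0.7 [array([374., 163.]), array([425., 159.])]
0.6 [array([376., 158.]), array([427., 154.])]
0.5 [array([377., 153.]), array([429., 149.])]
0.4 [array([378., 148.]), array([431., 144.])]
0.3 [array([379., 142.]), array([433., 137.])]
[array([363, 114,  66,  42], dtype=int32), array([398, 188,  40,  41], dtype=int32)]
now
0.9 [array([231., 303.]), array([226., 210.])]
0.8 [array([237., 309.]), array([233., 213.])]
0.7 [array([246., 314.]), array([243., 216.])]
0.6 [array([256., 319.]), array([253., 219.])]
0.5 [array([267., 323.]), array([266., 222.])]
0.4 [array([279., 327.]), array([279., 224.])]
0.3 [array([292., 330.]), array([294., 226.])]
[(array([292.5, 233.8]), array([253, 190,  74,  88], dtype=int32), np.int32(4483))]
[  1.2 145.3  83.3]
```

```bash
python3 - <<'E'
from h import *
w=cam('wrist');m,b=blobs(w,(5,130,50),(18,255,255),25)
for y in range(188,282,6):
  x=np.where(m[y])[0]; print(y,(x.min(),x.max(),len(x)) if len(x) else None,end='; ')
p=status.get_obs()['tool_pos'];print('\nTCP px',proj(w,p),'-z30',proj(w,p+[0,0,.03]), L(-w['R'].T@w['t']))
print('hinge ends',[proj(w,W(a,.113,.0395)).round(0) for a in(-.03,.03)])
for y in(200,230): print(w['img'][y,235:340:5].tolist())
E
```

```text
188 None; 194 (np.int64(311), np.int64(326), 16); 200 (np.int64(296), np.int64(326), 31); 206 (np.int64(282), np.int64(325), 44); 212 (np.int64(267), np.int64(325), 59); 218 (np.int64(253), np.int64(325), 73); 224 (np.int64(253), np.int64(325), 73); 230 (np.int64(253), np.int64(324), 72); 236 (np.int64(253), np.int64(324), 72); 242 (np.int64(253), np.int64(323), 71); 248 (np.int64(253), np.int64(323), 71); 254 (np.int64(253), np.int64(323), 71); 260 (np.int64(254), np.int64(322), 46); 266 (np.int64(254), np.int64(322), 41); 272 (np.int64(300), np.int64(311), 12); 278 None; 
TCP px [272.68309427 255.48575384] -z30 [272.39194199 281.682634  ] [ 80.3 144.5 248.5]
hinge ends [array([316., 268.]), array([319., 191.])]
[[127, 148, 129], [132, 151, 132], [130, 150, 129], [129, 150, 132], [130, 149, 131], [130, 150, 130], [134, 153, 134], [131, 151, 129], [130, 149, 130], [128, 149, 128], [128, 149, 129], [130, 147, 126], [117, 90, 67], [101, 48, 18], [95, 46, 16], [100, 49, 24], [99, 50, 23], [161, 79, 40], [120, 61, 31], [71, 47, 76], [69, 43, 77]]
[[129, 151, 130], [130, 151, 131], [128, 150, 128], [129, 148, 127], [190, 93, 43], [100, 48, 26], [108, 51, 21], [195, 96, 46], [197, 98, 48], [195, 96, 45], [198, 100, 49], [195, 96, 46], [159, 80, 38], [138, 67, 28], [99, 49, 23], [101, 51, 25], [97, 47, 17], [171, 84, 38], [107, 85, 69], [68, 44, 77], [68, 43, 76]]
```

```bash
python3 - <<'E'
from h import *
w=cam('wrist');
for z in(.083,.093,.103,.113): print(z,proj(w,W(.012,.1453,z)).round(0),proj(w,W(.001,.1453,z)).round(0))
h=cv2.cvtColor(w['img'],cv2.COLOR_RGB2HSV)
for y in range(250,300,4): print(y,[tuple(w['img'][y,x]) for x in(262,268,272,278,284)])
E
```

```text
0.083 [273. 238.] [273. 256.]
0.093 [273. 245.] [273. 263.]
0.103 [273. 253.] [273. 272.]
0.113 [273. 262.] [273. 282.]
250 [(np.uint8(97), np.uint8(46), np.uint8(20)), (np.uint8(193), np.uint8(97), np.uint8(45)), (np.uint8(199), np.uint8(100), np.uint8(51)), (np.uint8(195), np.uint8(96), np.uint8(45)), (np.uint8(195), np.uint8(96), np.uint8(45))]
254 [(np.uint8(97), np.uint8(48), np.uint8(18)), (np.uint8(194), np.uint8(96), np.uint8(46)), (np.uint8(197), np.uint8(98), np.uint8(46)), (np.uint8(196), np.uint8(96), np.uint8(47)), (np.uint8(196), np.uint8(98), np.uint8(47))]
258 [(np.uint8(93), np.uint8(52), np.uint8(33)), (np.uint8(177), np.uint8(93), np.uint8(50)), (np.uint8(177), np.uint8(88), np.uint8(40)), (np.uint8(184), np.uint8(96), np.uint8(53)), (np.uint8(181), np.uint8(92), np.uint8(50))]
262 [(np.uint8(92), np.uint8(85), np.uint8(81)), (np.uint8(89), np.uint8(86), np.uint8(83)), (np.uint8(39), np.uint8(40), np.uint8(39)), (np.uint8(75), np.uint8(74), np.uint8(71)), (np.uint8(90), np.uint8(87), np.uint8(85))]
266 [(np.uint8(91), np.uint8(89), np.uint8(83)), (np.uint8(95), np.
[... 1265 characters left out ...]
), np.uint8(82))]
290 [(np.uint8(93), np.uint8(89), np.uint8(85)), (np.uint8(93), np.uint8(89), np.uint8(86)), (np.uint8(28), np.uint8(26), np.uint8(26)), (np.uint8(64), np.uint8(61), np.uint8(60)), (np.uint8(94), np.uint8(89), np.uint8(85))]
294 [(np.uint8(93), np.uint8(88), np.uint8(86)), (np.uint8(93), np.uint8(90), np.uint8(85)), (np.uint8(30), np.uint8(26), np.uint8(25)), (np.uint8(60), np.uint8(56), np.uint8(56)), (np.uint8(91), np.uint8(88), np.uint8(86))]
298 [(np.uint8(104), np.uint8(101), np.uint8(96)), (np.uint8(145), np.uint8(137), np.uint8(131)), (np.uint8(36), np.uint8(33), np.uint8(35)), (np.uint8(94), np.uint8(89), np.uint8(84)), (np.uint8(134), np.uint8(129), np.uint8(122))]
```

The wrist view shows the real fingertips about 20 mm above the nominal TCP, so they passed just over the clip. I back off, go lower and push again.

```bash
python3 -m jog '[[0,0,0,0,-0.8,-0.1,-1],[0,0,0,0,-0.8,0,-1],[0,0,0,0,0,0.5,-1],[0,0,0,0,0,0.4,-1],[0,0,0,0,0.5,0,-1]]'
python3 -m jog '[[0,0,0,0,0.4,0,-1],[0,0,0,0,0.1,0,-1],[0,0,0,0,0,0,-1]]'
cat > wc.py <<'E'
from h import *
import sys
s=1 if sys.argv[1]=='L' else -1
w=cam('wrist');m,b=blobs(w,(5,130,50),(18,255,255),60)
for q in b: print('orange x',q[2][0],q[2][0]+q[2][2]-1,'y',q[2][1],q[2][1]+q[2][3]-1,q[1])
print([(th,proj(w,W(.03,s*(.113+.0745*np.sin(th)),.0395+.0745*np.cos(th))).round(0).astype(int).tolist()) for th in(.8,.6,.5,.4,.3,.2,.1,0)])
o=status.get_obs();print('local',L(o['tool_pos']),'Flocal y',round(float(np.dot(o['contact_force'][:2],EY)),1),'t',o['t'])
E
python3 wc.py L
```

```text
t: 35.38
tool_pos: [0.4868, 0.1555, 0.0571]
tool_rot: [3.126, 0.305, -0.002]
contact_force: [1.1, -0.0, -0.6]
opening: 0.0001
grip_force: 0.0
t: 35.75
tool_pos: [0.4918, 0.141, 0.0598]
tool_rot: [3.127, 0.302, 0.006]
contact_force: [-0.2, 0.6, 0.5]
opening: 0.0003
grip_force: 0.0
orange x 306 367 y 199 315 5136
[(0.8, [264, 230]), (0.6, [289, 237]), (0.5, [305, 241]), (0.4, [322, 244]), (0.3, [340, 246]), (0.2, [359, 248]), (0.1, [378, 249]), (0, [397, 250])]
local [  1.6 162.9  59.7] Flocal y -0.2 t 35.8
```

```bash
python3 -m jog '[[0,0,0,0,0.15,0,-1],[0,0,0,0,0.15,0,-1],[0,0,0,0,0.05,0,-1],[0,0,0,0,0,0,-1]]'; python3 wc.py L
```

```text
t: 36.3
tool_pos: [0.4933, 0.1311, 0.0593]
tool_rot: [3.127, 0.303, 0.004]
contact_force: [0.0, 0.7, 0.4]
opening: 0.0001
grip_force: 0.2
orange x 306 365 y 198 315 4682
[(0.8, [243, 229]), (0.6, [267, 237]), (0.5, [282, 241]), (0.4, [298, 244]), (0.3, [316, 246]), (0.2, [335, 248]), (0.1, [354, 249]), (0, [373, 250])]
local [  1.2 152.7  59.2] Flocal y 0.1 t 36.35
```

```bash
python3 -m jog '[[0,0,0,0,-0.15,-0.1,-1],[0,0,0,-0.02,0,-1,-1],[0,0,0,-0.02,0,-0.9,1],[0,0,0,0,0.6,0,1],[0,0,0,0,0.8,0,1]]'; python3 -m jog '[[0,0,0,0,0.35,0,1],[0,0,0,0,0,0,1]]'; python3 wc.py L; python3 -c "
from h import *
go(0,.108,.080)"
```

```text
t: 36.98
tool_pos: [0.4988, 0.0935, 0.1187]
tool_rot: [3.126, 0.305, 0.003]
contact_force: [0.1, 0.5, -0.3]
opening: 0.054
grip_force: 0.0
t: 37.22
tool_pos: [0.5007, 0.0832, 0.1184]
tool_rot: [-3.127, -0.3, -0.002]
contact_force: [-0.4, -0.2, 0.6]
opening: 0.0853
grip_force: 0.0
orange x 218 268 y 178 288 4505
[(0.8, [176, 194]), (0.6, [190, 198]), (0.5, [199, 200]), (0.4, [209, 201]), (0.3, [220, 202]), (0.2, [232, 203]), (0.1, [245, 204]), (0, [257, 204])]
local [ -0.5 104.7 118.6] Flocal y 0.7 t 37.275
t 37.27 turn/5deg [-0.   -0.02 -0.02] shift now/30mm [ 0.02 -0.11  1.29] shift after turn [ 0.02 -0.11  1.29]
 tcp [0.5007 0.0838 0.1186] q [ 0.02 -0.16  1.97  0.    1.33  1.4 ] F [-0.6  0.6  0.3] op 0.0853 grip 0.0
 local now [ -0.5 104.7 118.6]
```

```bash
python3 -m jog '[[0,0,0,0.02,0,0.6,1],[0,0,0,0,0,0.5,1],[0,0,0,0,0,0.25,1],[0,0,0,0,0,0,0.6]]' 50; python3 -m jog '[[0,0,0,0,0,0,0.55],[0,0,0,0,0,0,0.55]]'; python3 wc.py L
```

```text
t: 37.78
tool_pos: [0.5009, 0.0843, 0.0775]
tool_rot: [-3.127, -0.304, -0.001]
contact_force: [0.2, -0.2, 0.0]
opening: 0.0699
grip_force: 0.0
t: 38.02
tool_pos: [0.5021, 0.0842, 0.0794]
tool_rot: [-3.127, -0.303, -0.006]
contact_force: [-1.1, 1.1, -0.5]
opening: 0.0656
grip_force: 0.4
orange x 206 268 y 191 331 6788
[(0.8, [156, 215]), (0.6, [171, 221]), (0.5, [182, 224]), (0.4, [194, 226]), (0.3, [208, 228]), (0.2, [223, 229]), (0.1, [238, 230]), (0, [255, 231])]
local [  0.9 104.9  79.4] Flocal y 0.4 t 38.075
```

```bash
python3 -m jog '[[0,0,0,0,0.06,0,0.46],[0,0,0,0,0.06,0,0.37],[0,0,0,0,0,0,0.37]]'; python3 wc.py L; python3 -m jog '[[0,0,0,0,0.06,0,0.28],[0,0,0,0,0,0,0.28]]'; python3 wc.py L
```

```text
t: 38.45
tool_pos: [0.5028, 0.0803, 0.079]
tool_rot: [3.127, 0.303, 0.005]
contact_force: [-0.4, 1.0, -0.3]
opening: 0.0586
grip_force: 0.2
orange x 213 265 y 191 334 5999
[(0.8, [148, 215]), (0.6, [163, 221]), (0.5, [174, 224]), (0.4, [186, 226]), (0.3, [199, 228]), (0.2, [214, 229]), (0.1, [230, 230]), (0, [246, 231])]
local [  0.7 101.   78.9] Flocal y -0.9 t 38.5
t: 38.75
tool_pos: [0.5029, 0.0792, 0.0791]
tool_rot: [-3.126, -0.303, -0.004]
contact_force: [-0.8, 2.3, 2.8]
opening: 0.0548
grip_force: 8.6
orange x 216 267 y 190 334 5941
[(0.8, [146, 215]), (0.6, [161, 221]), (0.5, [171, 223]), (0.4, [183, 226]), (0.3, [197, 228]), (0.2, [211, 229]), (0.1, [227, 230]), (0, [243, 230])]
local [ 0.7 99.8 79.1] Flocal y 3.0 t 38.8
```

```bash
python3 -m jog '[[0,0,0,0,0.05,0,0.18],[0,0,0,0,0,0,0.18]]' 50; python3 wc.py L;  python3 -m jog '[[0,0,0,0,0.06,0,0.05],[0,0,0,0,0.05,0,-0.1],[0,0,0,0,0,0,-0.1]]'; python3 wc.py L
```

```text
t: 39.05
tool_pos: [0.5033, 0.0772, 0.0788]
tool_rot: [3.127, 0.303, 0.005]
contact_force: [0.5, 1.7, 1.7]
opening: 0.0506
grip_force: 1.1
orange x 221 271 y 191 336 5730
[(0.8, [141, 215]), (0.6, [156, 221]), (0.5, [167, 224]), (0.4, [179, 226]), (0.3, [192, 228]), (0.2, [207, 229]), (0.1, [222, 230]), (0, [239, 231])]
local [ 0.7 97.7 78.8] Flocal y 0.6 t 39.1
t: 39.48
tool_pos: [0.5039, 0.0744, 0.0791]
tool_rot: [-3.126, -0.303, -0.005]
contact_force: [-0.7, 2.2, 4.9]
opening: 0.0389
grip_force: 11.7
orange x 233 279 y 191 336 4927
[(0.8, [136, 215]), (0.6, [151, 221]), (0.5, [161, 224]), (0.4, [173, 226]), (0.3, [186, 228]), (0.2, [201, 229]), (0.1, [216, 230]), (0, [233, 230])]
local [ 0.8 94.9 79.1] Flocal y 2.8 t 39.525
```

```bash
python3 -m jog '[[0,0,0,0,0,0,-1],[0,0,0,0,0,0,-1],[0,0,0,0,0,0,-1]]' 55; python3 wc.py L;  python3 -m jog '[[0,0,0,0,0,0,0.6],[0,0,0,0,0,0,0.6],[0,0,0,0,0,-0.5,0.6],[0,0,0,0,0,-1,0.6],[0,0,0,0,0,-1,0.4]]'; python3 wc.py L; python3 clip.py L; python3 clip.py R
```

```text
t: 39.9
tool_pos: [0.5041, 0.0739, 0.0795]
tool_rot: [3.127, 0.303, 0.005]
contact_force: [-0.7, -1.2, 6.9]
opening: 0.0351
grip_force: 55.3
orange x 236 280 y 191 335 4742
[(0.8, [136, 215]), (0.6, [150, 221]), (0.5, [160, 223]), (0.4, [172, 226]), (0.3, [185, 228]), (0.2, [200, 229]), (0.1, [215, 230]), (0, [232, 230])]
local [ 0.8 94.4 79.5] Flocal y -0.8 t 39.95
t: 40.58
tool_pos: [0.5035, 0.074, 0.1553]
tool_rot: [3.127, 0.303, 0.005]
contact_force: [-0.2, 0.4, 0.6]
opening: 0.0597
grip_force: 0.0
orange x 519 528 y 59 68 73
orange x 246 276 y 171 266 2326
orange x 528 559 y 178 259 1681
[(0.8, [179, 183]), (0.6, [190, 186]), (0.5, [198, 187]), (0.4, [206, 188]), (0.3, [215, 189]), (0.2, [225, 190]), (0.1, [236, 190]), (0, [246, 190])]
local [  3.2  94.1 160.6] Flocal y 0.3 t 40.625
scene [(0.8, [[370, 220], [359, 240]]), (0.6, [[366, 216], [355, 236]]), (0.4, [[361, 212], [350, 232]]), (0.2, [[356, 208], [344, 228]]), (0, [[350, 205], [338, 225]])]
    [341.2 219.9] 257 x 333 349 y 207 239
side [(0.8, [[224, 173], [246, 168]]), (0.6, [[225, 173], [247, 168]]), (0.4, [[226, 174], [249, 169]]), (0.2, [[228, 177], [251, 171]]), (0, [[229, 180], [252, 174]])]
    [242.3 181.2] 193 x 231 254 y 175 187
scene [(0.8, [[248, 161], [235, 178]]), (0.6, [[252, 160], [239, 177]]), (0.4, [[256, 161], [243, 178]]), (0.2, [[261, 162], [248, 179]]), (0, [[266, 164], [253, 182]])]
    [252.1 177.7] 384 x 241 263 y 163 193
side [(0.8, [[268, 275], [295, 267]]), (0.6, [[266, 268], [293, 260]]), (0.4, [[264, 261], [291, 253]]), (0.2, [[262, 255], [288, 247]]), (0, [[259, 249], [286, 241]])]
    [276.9 259.2] 315 x 261 292 y 251 268
```

Left clip is shut. Now the right one.

```bash
python3 -m jog '[[0,0,0,-0.1,0.5,-0.2,-1],[0,0,0,0,1,0,-1],[0,0,0,0,1,0,-1],[0,0,0,0,1,0,-1],[0,0,0,0,1,0,-1]]'
python3 -m jog '[[0,0,0,0,1,0,-1],[0,0,0,0,1,0,-1],[0,0,0,0,1,0,-1],[0,0,0,0,1,0,-1],[0,0,0,0,1,0,-1]]'
python3 -m jog '[[0,0,0,0,0.5,0,-1],[0,0,0,0,0.2,0,-1],[0,0,0,0,0,0,-1]]'; python3 wc.py R;python3 -c "
from h import *
go(0,-.205,.059)"
```

```text
t: 41.45
tool_pos: [0.5259, -0.0608, 0.159]
tool_rot: [-3.127, -0.302, -0.002]
contact_force: [-0.3, 0.6, 0.4]
opening: -0.0001
grip_force: 0.0
t: 42.08
tool_pos: [0.5545, -0.2079, 0.1589]
tool_rot: [-3.126, -0.302, -0.002]
contact_force: [-0.2, 0.2, 0.6]
opening: 0.0001
grip_force: 0.0
t: 42.45
tool_pos: [0.5591, -0.2266, 0.1596]
tool_rot: [-3.126, -0.303, -0.003]
contact_force: [0.3, -0.7, 1.2]
opening: -0.0
grip_force: 0.0
orange x 198 206 y 56 65 70
orange x 164 203 y 167 254 2710
[(0.8, [215, 178]), (0.6, [198, 180]), (0.5, [188, 182]), (0.4, [177, 182]), (0.3, [166, 183]), (0.2, [155, 184]), (0.1, [144, 184]), (0, [133, 184])]
local [  -2.8 -210.7  159.7] Flocal y 0.9 t 42.5
t 42.5 turn/5deg [-0.   -0.03 -0.  ] shift now/30mm [ 0.09 -0.19  3.36] shift after turn [ 0.09 -0.19  3.36]
 tcp [ 0.5592 -0.2262  0.1597] q [-0.51  0.03  1.71  0.    1.39  0.87] F [-0.6  0.8 -0. ] op -0.0002 grip 0.0
 local now [  -2.8 -210.7  159.7]
```

```bash
python3 -m jog '[[0,0,0,0.09,0,1,-1],[0,0,0,0,0,1,-1],[0,0,0,0,0,1,-1],[0,0,0,0,-0.4,0.36,-1],[0,0,0,0,-0.5,0,-1]]'
python3 -m jog '[[0,0,0,0,-0.4,0,-1],[0,0,0,0,-0.25,0,-1],[0,0,0,0,-0.1,0,-1],[0,0,0,0,0,0,-1]]'; python3 wc.py R
```

```text
t: 43.12
tool_pos: [0.5565, -0.1982, 0.0586]
tool_rot: [-3.126, -0.304, -0.003]
contact_force: [0.1, 1.1, 0.3]
opening: 0.0001
grip_force: 0.0
t: 43.62
tool_pos: [0.5531, -0.1777, 0.0597]
tool_rot: [3.127, 0.303, 0.006]
contact_force: [-0.6, 0.3, 1.2]
opening: -0.0004
grip_force: 0.3
orange x 237 250 y 34 48 167
orange x 181 243 y 198 315 5271
[(0.8, [282, 228]), (0.6, [257, 235]), (0.5, [241, 239]), (0.4, [224, 242]), (0.3, [206, 244]), (0.2, [187, 246]), (0.1, [167, 247]), (0, [148, 247])]
local [   0.3 -161.9   59.3] Flocal y -1.0 t 43.675
```

```bash
python3 -m jog '[[0,0,0,0,-0.15,0,-1],[0,0,0,0,-0.15,0,-1],[0,0,0,0,-0.05,0,-1],[0,0,0,0,0,0,-1]]'; python3 wc.py R
python3 -m jog '[[0,0,0,0,0.15,-0.1,-1],[0,0,0,0,0,-1,-1],[0,0,0,0,0,-0.9,1],[0,0,0,0,-0.6,0,1],[0,0,0,0,-0.8,0,1]]'; python3 -m jog '[[0,0,0,0,-0.35,0,1],[0,0,0,0,0,0,1]]'; python3 wc.py R; python3 -c "
from h import *
go(0,-.1045,.078)"
```

```text
t: 44.18
tool_pos: [0.5505, -0.167, 0.0588]
tool_rot: [-3.126, -0.303, -0.004]
contact_force: [0.5, -0.1, 0.4]
opening: -0.0
grip_force: 0.2
orange x 254 267 y 32 47 172
orange x 182 241 y 197 315 4758
[(0.8, [306, 227]), (0.6, [282, 235]), (0.5, [267, 239]), (0.4, [250, 242]), (0.3, [232, 244]), (0.2, [214, 246]), (0.1, [194, 247]), (0, [175, 247])]
local [ 1.000e-01 -1.509e+02  5.880e+01] Flocal y 0.4 t 44.225
t: 44.85
tool_pos: [0.5424, -0.1291, 0.1178]
tool_rot: [-3.126, -0.302, -0.002]
contact_force: [0.7, 0.4, -0.5]
opening: 0.054
grip_force: 0.0
t: 45.1
tool_pos: [0.5405, -0.1188, 0.1178]
tool_rot: [-3.126, -0.306, -0.001]
contact_force: [-0.9, 0.5, -0.6]
opening: 0.0854
grip_force: 0.0
orange x 318 328 y 50 61 97
orange x 283 332 y 179 290 4479
[(0.8, [374, 195]), (0.6, [360, 199]), (0.5, [351, 200]), (0.4, [341, 202]), (0.3, [330, 203]), (0.2, [318, 204]), (0.1, [306, 204]), (0, [293, 204])]
local [  -0.3 -102.5  118.2] Flocal y -0.1 t 45.15
t 45.15 turn/5deg [-0.   -0.02  0.01] shift now/30mm [0.01 0.07 1.34] shift after turn [0.01 0.07 1.34]
 tcp [ 0.5408 -0.1195  0.1182] q [-0.35 -0.04  1.87  0.    1.32  1.02] F [-0.3 -0.2  0.3] op 0.0854 grip 0.0
 local now [  -0.3 -102.5  118.2]
```

```bash
python3 -m jog '[[0,0,0,0.01,0.07,0.6,1],[0,0,0,0,0,0.5,1],[0,0,0,0,0,0.24,1],[0,0,0,0,0,0,0.6]]' 50; python3 -m jog '[[0,0,0,0,0,0,0.55],[0,0,0,0,0,0,0.55]]'; python3 wc.py R
python3 -m jog '[[0,0,0,0,-0.06,0,0.46],[0,0,0,0,-0.06,0,0.37],[0,0,0,0,0,0,0.37]]'; python3 wc.py R
```

```text
t: 45.65
tool_pos: [0.5414, -0.1222, 0.0775]
tool_rot: [-3.126, -0.302, -0.001]
contact_force: [0.1, -0.8, 0.6]
opening: 0.0697
grip_force: 0.0
t: 45.9
tool_pos: [0.5419, -0.1218, 0.0787]
tool_rot: [-3.126, -0.303, -0.003]
contact_force: [-1.0, 1.9, -1.5]
opening: 0.0662
grip_force: 1.3
orange x 321 332 y 40 53 139
orange x 281 342 y 190 332 6761
[(0.8, [390, 215]), (0.6, [374, 220]), (0.5, [363, 223]), (0.4, [351, 225]), (0.3, [337, 227]), (0.2, [322, 229]), (0.1, [306, 230]), (0, [290, 230])]
local [   0.3 -105.    78.8] Flocal y 3.1 t 45.95
t: 46.32
tool_pos: [0.5422, -0.1192, 0.0795]
tool_rot: [3.125, 0.303, 0.007]
contact_force: [0.1, -0.6, -0.4]
opening: 0.0584
grip_force: 0.2
orange x 323 335 y 42 55 137
orange x 283 335 y 191 334 6100
[(0.8, [394, 215]), (0.6, [378, 221]), (0.5, [368, 224]), (0.4, [356, 226]), (0.3, [342, 228]), (0.2, [327, 229]), (0.1, [312, 230]), (0, [296, 231])]
local [   1.  -102.4   79.4] Flocal y -0.9 t 46.375
```

```bash
python3 -m jog '[[0,0,0,0,-0.07,0,0.28],[0,0,0,0,0,0,0.28]]'; python3 wc.py R;python3 -m jog '[[0,0,0,0,-0.06,0,0.18],[0,0,0,0,0,0,0.18]]' 50; python3 wc.py R
```

```text
t: 46.62
tool_pos: [0.5418, -0.1177, 0.0796]
tool_rot: [3.125, 0.303, 0.007]
contact_force: [1.0, -4.3, 2.4]
opening: 0.055
grip_force: 7.1
orange x 326 337 y 41 55 135
orange x 281 332 y 191 334 5943
[(0.8, [397, 215]), (0.6, [382, 221]), (0.5, [371, 224]), (0.4, [359, 226]), (0.3, [346, 228]), (0.2, [331, 229]), (0.1, [315, 230]), (0, [299, 230])]
local [   1.  -100.9   79.6] Flocal y -4.5 t 46.675
t: 46.92
tool_pos: [0.5412, -0.1153, 0.0793]
tool_rot: [3.126, 0.303, 0.006]
contact_force: [1.8, -5.0, 2.7]
opening: 0.0504
grip_force: 2.3
orange x 329 341 y 41 54 139
orange x 279 327 y 191 335 5654
[(0.8, [402, 215]), (0.6, [387, 221]), (0.5, [376, 224]), (0.4, [365, 226]), (0.3, [351, 228]), (0.2, [336, 229]), (0.1, [321, 230]), (0, [305, 230])]
local [  0.9 -98.4  79.3] Flocal y -4.4 t 46.975
```

```bash
python3 -m jog '[[0,0,0,0,-0.06,0,0.05],[0,0,0,0,-0.06,0,-0.1],[0,0,0,0,0,0,-0.1]]'; python3 wc.py R
```

```text
t: 47.35
tool_pos: [0.5405, -0.1118, 0.0794]
tool_rot: [3.126, 0.303, 0.006]
contact_force: [1.0, -5.2, 3.6]
opening: 0.0388
grip_force: 16.0
orange x 334 346 y 41 54 141
orange x 270 316 y 190 335 4946
[(0.8, [409, 215]), (0.6, [394, 221]), (0.5, [384, 224]), (0.4, [372, 226]), (0.3, [359, 228]), (0.2, [344, 229]), (0.1, [328, 230]), (0, [312, 230])]
local [  0.8 -94.9  79.4] Flocal y -4.3 t 47.4
```

```bash
python3 -m jog '[[0,0,0,0,0.04,0,-0.1],[0,0,0,0,0,0,-1],[0,0,0,0,0,0,-1],[0,0,0,0,0,0,-1]]' 55; python3 wc.py R; python3 -m jog '[[0,0,0,0,0,0,0.6],[0,0,0,0,0,0,0.6],[0,0,0,0,0,-0.5,0.6],[0,0,0,0,0,-1,0.6],[0,0,0,0,0,-1,0.4]]'; python3 -m jog '[[0,0,0,0,0,-1,0.4],[0,0,0,0,0,-1,0.4],[0,0,0,0,0,0,0.4]]'; python3 wc.py R; python3 wc.py L|head -5;  python3 clip.py L; python3 clip.py R; python3 lid.py .0797
```

```text
t: 47.9
tool_pos: [0.5404, -0.1116, 0.0798]
tool_rot: [-3.125, -0.304, -0.004]
contact_force: [-1.9, 1.1, 8.7]
opening: 0.0349
grip_force: 54.3
orange x 335 346 y 41 54 137
orange x 268 312 y 190 334 4736
[(0.8, [409, 215]), (0.6, [394, 221]), (0.5, [384, 223]), (0.4, [372, 226]), (0.3, [359, 228]), (0.2, [344, 229]), (0.1, [329, 230]), (0, [312, 230])]
local [  0.8 -94.7  79.8] Flocal y 1.7 t 47.95
t: 48.58
tool_pos: [0.5399, -0.1123, 0.1552]
tool_rot: [-3.126, -0.303, -0.004]
contact_force: [-0.3, -1.0, 1.0]
opening: 0.0599
grip_force: 0.0
t: 48.95
tool_pos: [0.5417, -0.113, 0.218]
tool_rot: [3.125, 0.303, 0.014]
contact_force: [-0.1, 0.5, 0.6]
opening: 0.0594
grip_force: 0.0
orange x 271 294 y 164 236 1461
orange x 38 82 y 172 237 2013
[(0.8, [346, 172]), (0.6, [336, 173]), (0.5, [330, 174]), (0.4, [323, 175]), (0.3, [316, 175]), (0.2, [308, 176]), (0.1, [300, 176]), (0, [292, 176])]
local [  0.8 -95.8 215.5] Flocal y -0.3 t 49.0
orange x 272 295 y 163 236 1476
orange x 37 81 y 171 236 2048
[(0.8, [-3, 171]), (0.6, [0, 172]), (0.5, [3, 173]), (0.4, [8, 174]), (0.3, [13, 174]), (0.
[... 964 characters left out ...]
x 262 285 y 260 269
scene 3675 [((352, 195), array([0.4246, 0.0642])), ((327, 242), array([0.5645, 0.0978])), ((249, 204), array([ 0.6097, -0.1039])), ((255, 189), array([ 0.569 , -0.1228])), ((278, 161), array([ 0.4678, -0.1382]))]
side 2916 [((302, 239), array([ 0.616 , -0.0977])), ((239, 257), array([ 0.4696, -0.1244])), ((215, 193), array([0.4311, 0.0815])), ((256, 183), array([0.5379, 0.1011])), ((268, 188), array([0.5655, 0.078 ])), ((286, 207), array([0.5985, 0.0056]))]
t 49.35 turn/5deg [ -0.    -0.02 -18.01] shift now/30mm [ 0.01 -3.17  2.92] shift after turn [3.17 0.02 2.92]
 tcp [ 0.5394 -0.1124  0.2126] q [-0.34 -0.13  1.78  0.    1.49  1.04] F [-0.1  0.  -1.3] op 0.0597 grip 0.0
```

```bash
python3 -c "
from h import *
print(finish_job())"
```

```text
the job is handed in; nothing more can be done
None
```

The job is handed in at about 49 s: all five beads are in the box, the empty tray is back in its place, the lid is on, and both clips were squeezed shut at about 55 N. The final camera check showed both clips upright and the box within 1–2 mm of where it started.

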